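# Close a two-part plaster mould with a one-hand bar clamp

### The arm

A 6-joint arm with a two-finger parallel gripper is mounted at the origin on the work surface. World frame = base frame: x ahead of the robot, y to its left, z up, the work surface at z = 0. Lengths are in m, angles in rad, forces in N, time in s.
With the tool pointing down it reaches from about 0.35 to 0.725 m from the base axis. Payload 4.3 kg.
Tool frame: the origin (TCP) lies midway between the tips of the shut fingers; the grasp point (between the pads) lies 19 mm behind it; z points along the fingers, y is the direction in which the jaws open and shut (so a half turn about z gives the same grasp; the last joint's range is limited). The gripper opens to 85 mm and grips with 20 to 120 N. Pads are 22 mm wide; open, the fingers measure 114 mm over their backs; the gripper's body (76 mm by 85 mm) begins 54 mm behind the grasp point. The pads swing forward as they close: fully open they stand 13 mm farther back than shut.
Start: joints at [1.204, 0.377, 0.081, 1.274, 0, 1.46], TCP at [0.146, 0.556, 0.231] pointing down, gripper open.
Joint ranges: [-2.72, 2.72], [-0.84, 1.66], [-1.02, 1.22], [-1.77, 2.12], [-1.37, 1.28], [-3.14, 3.14]. Speed limits (rad/s): [2.57, 2.57, 3.14, 3.14, 3.14, 3.14].

### API

Orientations are given as [roll, pitch, yaw] about the fixed x, y, z axes, in that order (R = Rz(yaw) Ry(pitch) Rx(roll)).
In Python, from bench import arm gives the robot as it stands.
- The arm moves only by the tool servo_tool, never from a script. Its argument "plan" is a list of rows, each an object with "linear": the shift along the tool's x, y, z in cm, a list of three; "delta_rot": the turn, a rotation vector about the tool's x, y, z in rad, a list of three; "hand": the finger opening in cm, from 0 to 8.54. In form: [{"linear": [tx, ty, tz], "delta_rot": [ax, ay, az], "hand": hand}, ...]. A call has 1 to 5 rows; each row is the pose to reach, as a shift and turn from the pose commanded when the call began, along the tool's axes at that moment; what a row does not reach only later rows make up. A row lasts 1/8 s, in which the tool goes at most 62.5 mm and 10.7 degrees, less where a joint would pass 70% of its speed; a pose out of reach is approached as far as the arm can. A call with a gripper value outside its range is refused whole. The fingers move at their own pace and stop on an object; "grip_force" is the grip in N (left out, the last holds). Time passes only in rows, so rows that repeat a pose let the fingers close. It gives the time, the measured TCP pose, the force and the opening at its end, in the units of the state.
- arm.get_state(): the state, without advancing time (a new reading comes with each control period).
- arm.get_image(name): name is "scene" or "side" or "wrist"; returns a dict with "image" (400x640x3 uint8, blue, green, red), "fx", "fy", "cx", "cy" (pixels), "world_from_camera" (4x4, takes a point from camera to world coordinates). Camera axes: x right, y up, looking along -z (the intrinsics and any distortion apply to the point x, -y, -z); pixel columns grow to the right and rows downward; lengths in m; the calibration is good to about 2 mm. A picture is of the moment at which its call begins. There is no depth.
- arm.finish_job(): hands the job in, once; it reports no verdict.
The state is a dict: "time_s": time; "q": joint angles; "joint_velocities": joint speeds; "tau": joint torques, N m; "position": TCP position; "ee_rot": TCP orientation; "contact_force": force on the tool from outside, world axes, zero at the start; "torque": the same for the moment, N m; "width": finger opening in m.
Only numpy, scipy, OpenCV 4.12 (cv2) and the standard library are available. Lean on these libraries where they do the work, as an engineer would, in place of code of your own. Each camera call takes 0.05 s, during which the arm holds its last target.

### The job

Close the small two-part plaster mould for casting: stand the loose half between the jaws of the quick clamp and bring it face to face with its mate so that the natches go home, then squeeze the clamp's trigger again and again until the jaws hold the closed mould firmly, but no harder than firm hand pressure, for plaster crushes. Leave the mould standing upright with its halves flush, held by the clamp with the trigger let go, and do not knock the wares and tools round about.

Things in the scene. Friction and masses are not known exactly. Their poses are not given: they have to be found in the camera images.
- clamp: One-hand bar clamp lying loose on its side, 36 mm high, about 1 kg; need not be lifted, may slide a little. This is its black head. Origin: on the table under the bar's middle line at the head. x: along the bar from the head to the far jaw; y: to the jaws' side; -y: to the handle's side; z up. Head block x -30 to 22, y -30 to 22 mm. The small release tab at its back does not move and is not used.
- bar (a joint): How far the notched steel bar with the far jaw is drawn in towards the head (m). Bar: clamp y -9 to 9, z 14 to 22, x -152 to 168 mm at bar = 0. The unloaded far pad's face is at clamp x = 0.134 - bar. It runs in only: pawls in the head stop it coming back, but for up to 2 mm of play. Each full squeeze of the trigger draws it in 5 to 8 mm. 5 to 10 N pushes it in while the jaws are free.
- trigger (a joint): Trigger angle (rad): 0 let go (a spring returns it), 0.26 fully squeezed, at its stop. Grey lever 14 mm thick (x), clamp y -33 to -91, z 5 to 31 mm, front face at x 31 when let go. It swings towards the handle about an upright pin at clamp (18, 12) mm. The fixed handle stands behind it: x -35 to -11, y -26 to -118, z 2 to 34 mm.
- squeeze_point (a point): On the clamp at (-2, -74, 18) mm, midway between handle's back and let-go trigger's front. Squeeze both together here along clamp x: 66 mm over both when let go, 41 to 45 mm with the trigger at its stop. Free jaws need 4 to 12 N; when they grip, the trigger goes stiff short of its stop. Squeezes of 20 N leave about 19 N on the mould, 28 N about 30 N; 45 N or more crush it.
- head_pad_face (a point): Middle of the face of the head jaw's pad, at clamp (26, 68, 18) mm; it looks to clamp +x. Pad 40 mm wide (y), 34 high; the head jaw reaches to clamp y 92.
- jaw_pad: Rubber pad of the far jaw, 8 mm thick, 40 wide (y), 31 high; origin at its middle, axes as the clamp's; the far jaw behind it is 26 mm thick and reaches from clamp y -16 to 90. The pad gives 1 mm for each 6 N, up to 8 mm; then the mould meets the hard jaw. A firm hold is 15 to 70 N on the mould; above 75 N the plaster crushes.
- far_pad_face (a point): Middle of the face of the far jaw's pad, clamp y 68 mm, 18 mm above the table; it looks to clamp -x.
- mould_a: Plaster mould half with the two natches, standing loose beside the head jaw's pad, joint face to the far jaw. Block 36 thick (x), 64 wide (y), 58 mm high, 0.17 kg; origin: middle of its underside; +x: joint face. Natches: tapered pegs 6 mm long, 10 mm thick at the root, 6 at the tip, at y -21 and +21, 34 mm up. A hollow with a pouring gate is open to joint face and top.
- mould_a_face (a point): Middle of mould_a's joint face between the natches, 18 mm from its origin along +x, 34 mm up.
- mould_b: The loose half, standing upright away from the clamp. Block 36 thick (x), 64 wide (y), 58 mm high, about 0.15 kg; origin: middle of its underside; -x: joint face, with two sockets 12 mm wide and deep for the natches. Closed, its axes agree with mould_a's and its origin is 36 mm from mould_a's along x. Can be held by its two ends (64 mm along y), which stay free between the jaws.
- mould_b_face (a point): Middle of mould_b's joint face between the sockets, 18 mm from its origin along -x, 34 mm up; lies on mould_a_face when the mould is closed.
- jar_low: Bystander: low white lidded jar; leave it alone. Origin in the middle of its underside.
- jar_tall: Bystander: tall white lidded jar; leave it alone. Origin in the middle of its underside.
- jar_side: Bystander: white lidded jar; leave it alone. Origin in the middle of its underside.
- clay_pot: Bystander: grey clay pot; leave it alone. Origin in the middle of its underside.
- dark_jar: Bystander: black jar with a metal knob; leave it alone. Origin in the middle of its underside.
- glaze_brush: Bystander: brush; leave it alone. Origin in the middle of its underside.
- spare_lid: Bystander: white spare lid; leave it alone. Origin in the middle of its underside.
- kiln_cone_weight: Bystander: small steel weight; leave it alone. Origin in the middle of its underside.
Mind the look-alikes: they are no part of the job. Leave any blue or pink look-alike of the mould_b alone.

How it is judged:
By the outcome, as a careful person would: the job done as asked, in the order asked, and still so for the second after the job is handed in, with the robot touching nothing.
It also fails if it takes over 67 s, if anything falls off the work surface, if the arm or the gripper's body presses on something with over 40 N, if the wrist force passes 120 N, or if a joint passes its speed limit or range.

## Working session

There is one attempt and no reset: what is moved stays moved. The work goes in short steps, Python scripts to look and compute and a tool call to move; the robot and the scene stay as the last step left them, time stands still between calls to the robot, and variables do not carry over. Pictures are saved under pics/ and viewed, and the job is handed in when it is done.

Besides the shell and the picture viewer there is one more tool, called after "Request:" by a JSON object that holds its "op" and its "data", one argument or row to a line. servo_tool: Moves the arm, as the interface text tells. Its arguments: {"type":"object","properties":{"plan":{"type":"array","items":{"type":"object","properties":{"linear":{"type":"array","items":{"type":"number"}},"delta_rot":{"type":"array","items":{"type":"number"}},"hand":{"type":"number"}}}},"grip_force":{"type":"number"}},"required":["plan"]}

```bash
ls; mkdir -p pics; cat > h.py <<'E'
import numpy as np, cv2
from bench import arm
from scipy.spatial.transform import Rotation as R
def shot(n,f=None):
    d=arm.get_image(n)
    if f: cv2.imwrite('pics/'+f,d['image'])
    return d
def ray(d,u,v):
    T=np.array(d['world_from_camera']); 
    c=np.array([(u-d['cx'])/d['fx'],-(v-d['cy'])/d['fy'],-1.0])
    return T[:3,3],T[:3,:3]@c
def onz(d,u,v,z):
    o,r=ray(d,u,v); return o+r*(z-o[2])/r[2]
def proj(d,p):
    T=np.array(d['world_from_camera']); c=T[:3,:3].T@(np.array(p)-T[:3,3])
    return d['cx']+d['fx']*c[0]/-c[2], d['cy']-d['fy']*c[1]/-c[2]
E
python3 - <<'E'
from h import *
for n in ['scene','side','wrist']:
    d=shot(n,n+'0.png'); print({k:v for k,v in d.items() if k!='image'})
import pprint; print(arm.get_state())
E
```

```text
pics
{'fx': 389.30396948869105, 'fy': 389.30396948869105, 'cx': 322.5333172769608, 'cy': 194.89554253485133, 'world_from_camera': array([[-3.60054758e-01, -7.97066274e-01,  4.84815352e-01,
         1.09485179e+00],
       [ 9.32930824e-01, -3.07170367e-01,  1.87846861e-01,
         2.12151292e-01],
       [-8.05487908e-04,  5.19934342e-01,  8.54205848e-01,
         9.60434970e-01],
       [ 0.00000000e+00,  0.00000000e+00,  0.00000000e+00,
         1.00000000e+00]])}
{'fx': 507.14901160206193, 'fy': 507.14901160206193, 'cx': 313.426056272879, 'cy': 194.48248434072687, 'world_from_camera': array([[ 0.81722113,  0.36724261, -0.44416493, -0.027425  ],
       [-0.5762711 ,  0.51023298, -0.63841517, -0.82931219],
       [-0.00782566,  0.77768578,  0.62860448,  0.86283964],
       [ 0.        ,  0.        ,  0.        ,  1.        ]])}
{'fx': 290.3189552619131, 'fy': 290.3189552619131, 'cx': 321.04963453991877, 'cy': 203.54363898548496, 'world_from_camera': array([[ 0.2533942 , -0.91627117, -0.31022334,  0.06574805],
       [ 0.96736   ,  0.2391968 ,  0.08366319,  0.576808  ],
       [-0.00245374, -0.32129742,  0.94697516,  0.37452984],
       [ 0.        ,  0.        ,  0.        ,  1.        ]])}
{'time_s': 0.15, 'q': array([ 1.20369091e+00,  3.77922556e-01,  7.99647495e-02,  1.27443715e+00,
       -3.11608463e-05,  1.46052080e+00]), 'joint_velocities': array([-0.00018447, -0.00303803,  0.00398528, -0.00028856,  0.00097309,
       -0.00022254]), 'tau': array([ 1.52480603e-03, -4.64034390e+01,  2.70170653e+01,  1.39481932e-02,
       -5.56935652e-05, -1.67339241e-06]), 'position': array([0.14586677, 0.55566886, 0.23057233]), 'ee_rot': array([-3.14000030e+00, -1.44961538e-04,  2.88476267e+00]), 'contact_force': array([-0.16594621, -0.51220405,  0.06880856]), 'torque': array([0.03345747, 0.02878558, 0.03057872]), 'width': 0.08516935856426885}
```

View pics/scene0.png

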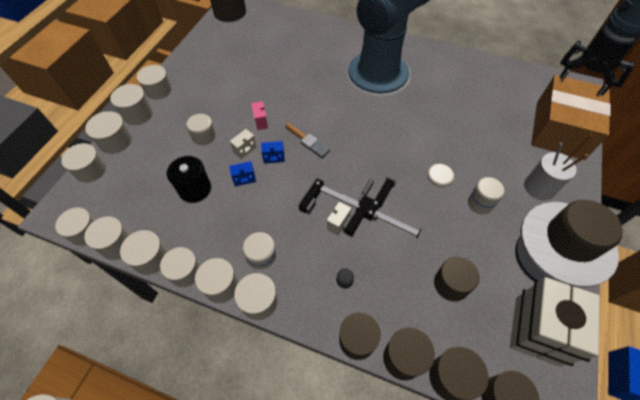

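View pics/side0.png

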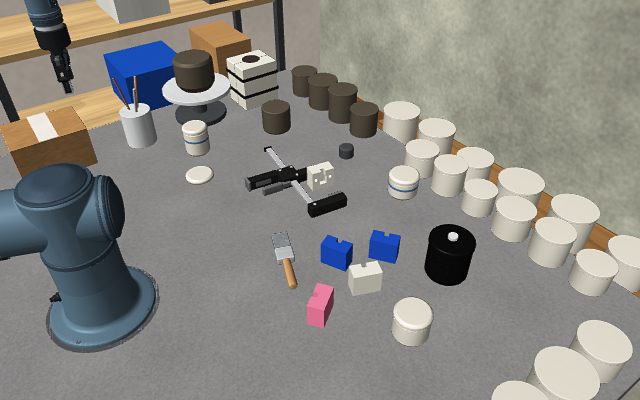

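View pics/wrist0.png

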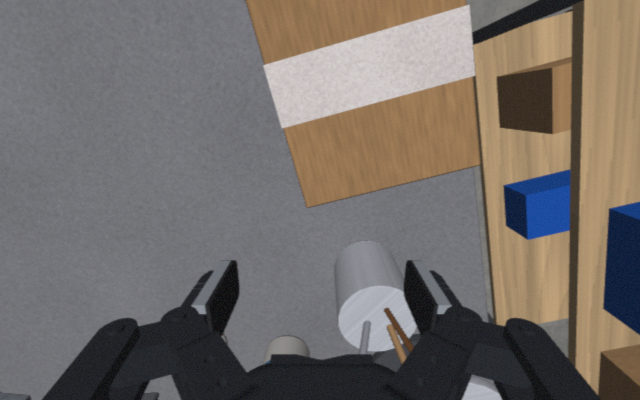

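Candidates for mould_b: white block at scene (243,142) / side (365,278); blue look-alikes at scene (272,152) and (242,174); a pink one at (259,114); and mould_a (white, by the clamp) at (339,216). I choose the white one away from the clamp and check it in a crop.

```bash
python3 - <<'E'
from h import *
a=cv2.imread('pics/scene0.png');b=cv2.imread('pics/side0.png')
cv2.imwrite('pics/c1.png',cv2.resize(a[90:250,220:440],(770,560),interpolation=cv2.INTER_CUBIC))
cv2.imwrite('pics/c2.png',cv2.resize(b[130:330,230:430],(600,600),interpolation=cv2.INTER_CUBIC))
E
```

```text
(no output)
```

View pics/c1.png

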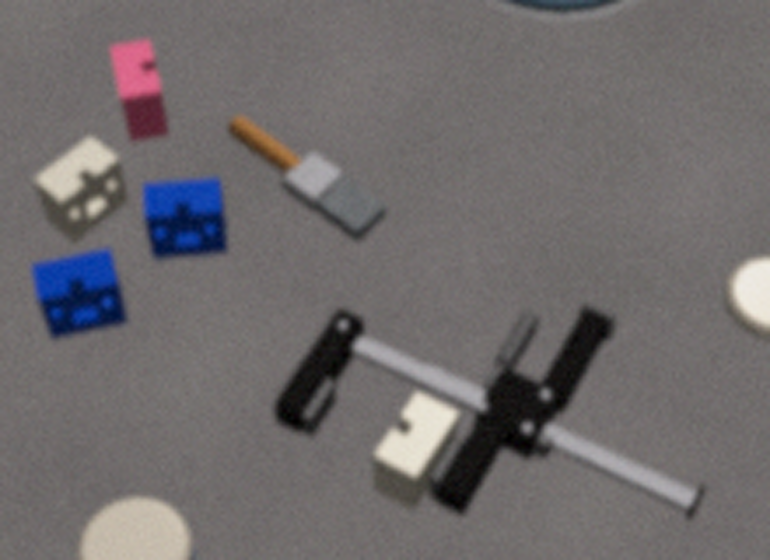

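View pics/c2.png

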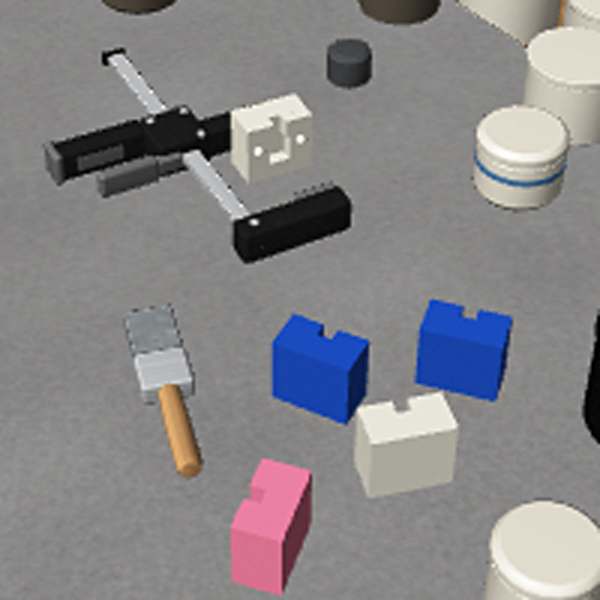

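```bash
python3 - <<'E'
from h import *
import pickle
d=arm.get_image('scene'); s=arm.get_image('side')
f1=lambda u,v,z:onz(d,220+u/3.5,90+v/3.5,z).round(4)
f2=lambda u,v,z:onz(s,230+u/3,130+v/3,z).round(4)
print('b scene',[f1(*p,.058) for p in [(35,182),(92,137),(120,160),(66,204)]])
print('b side',[f2(*p,.058) for p in [(356,408),(447,394),(458,427),(363,441)]])
print('blue1(near) side',[f2(*p,.058) for p in [(295,314),(367,340),(350,366),(273,340)]])
print('blue2 side',[f2(*p,.058) for p in [(432,299),(512,317),(505,344),(420,328)]])
print('pink side',[f2(*p,.058) for p in [(267,460),(311,474),(282,530),(233,514)]])
print('a scene',[f1(*p,.058) for p in [(415,390),(461,410),(424,475),(375,456)]])
print('a side',[f2(*p,.058) for p in [(232,112),(298,95),(312,107),(240,126)]])
print('far jaw top scene',[f1(*p,.036) for p in [(340,312),(362,326),(300,430),(278,410)]])
print('handle top',[f1(*p,.034) for p in [(585,310),(612,322)]])
print('jaw far side',[f2(*p,.036) for p in [(235,225),(340,187),(350,200),(245,240)]])
print('pins scene',f1(545,394,.037),f1(527,427,.037),'side',f2(182,112,.037),f2(201,133,.037),f2(151,121,.037))
print('bar end head side scene',f1(695,495,.022), 'far', f1(360,340,.022))
E
```

```text
b scene [array([ 0.5102, -0.3078,  0.058 ]), array([ 0.4484, -0.2854,  0.058 ]), array([ 0.4627, -0.2514,  0.058 ]), array([ 0.5217, -0.2724,  0.058 ])]
b side [array([ 0.4619, -0.2559,  0.058 ]), array([ 0.5238, -0.2833,  0.058 ]), array([ 0.5091, -0.312 ,  0.058 ]), array([ 0.4465, -0.2833,  0.058 ])]
blue1(near) side [array([ 0.4844, -0.152 ,  0.058 ]), array([ 0.5115, -0.2063,  0.058 ]), array([ 0.4843, -0.2203,  0.058 ]), array([ 0.4541, -0.1651,  0.058 ])]
blue2 side [array([ 0.5805, -0.2003,  0.058 ]), array([ 0.617 , -0.2512,  0.058 ]), array([ 0.5927, -0.2698,  0.058 ]), array([ 0.5522, -0.2196,  0.058 ])]
pink side [array([ 0.3817, -0.2583,  0.058 ]), array([ 0.3989, -0.286 ,  0.058 ]), array([ 0.3545, -0.3132,  0.058 ]), array([ 0.3357, -0.2834,  0.058 ])]
a scene [array([0.5863, 0.0613, 0.058 ]), array([0.5903, 0.0999, 0.058 ]), array([0.6525, 0.0923, 0.058 ]), array([0.6507, 0.0529, 0.058 ])]
a side [array([0.5952, 0.0932, 0.058 ]), array([0.6592, 0.0796, 0.058 ]), array([0.6583, 0.0571, 0.058 ]), array([0.5889, 0.0715, 0.058 ])]
far jaw top scene [array([ 0.5267, -0.0244,  0.036 ]), array([ 0.5329, -0.0028,  0.036 ]), array([ 0.6396, -0.0131,  0.036 ]), array([ 0.6293, -0.0359,  0.036 ])]
handle top [array([0.4517, 0.1611, 0.034 ]), array([0.4551, 0.1848, 0.034 ])]
jaw far side [array([ 0.522 , -0.0166,  0.036 ]), array([ 0.6252, -0.0278,  0.036 ]), array([ 0.6212, -0.0469,  0.036 ]), array([ 0.5177, -0.0374,  0.036 ])]
pins scene [0.5413 0.1541 0.037 ] [0.5745 0.1498 0.037 ] side [0.5739 0.1443 0.037 ] [0.5701 0.107  0.037 ] [0.5431 0.1492 0.037 ]
bar end head side scene [0.5765 0.2861 0.022 ] far [ 0.5377 -0.0027  0.022 ]
```

The crop confirms it: the white block shows sockets and a gate. The coarse poses from scene and side agree to about 5 mm. Next I go over the clamp for a wrist view.

```bash
cat >> h.py <<'E'
def go(x,y,z,yaw):
    s=arm.get_state(); M=R.from_euler('xyz',s['ee_rot']).as_matrix()
    t=M.T@(np.array([x,y,z])-s['position'])*100
    r=R.from_matrix(M.T@R.from_euler('xyz',[np.pi,0,yaw]).as_matrix()).as_rotvec()
    print('lin cm',t.round(2),'rot',r.round(4))
E
python3 -c "
from h import *
go(.57,.10,.23,1.43)"
```

```text
lin cm [-52.6  -33.32   0.11] rot [-9.0000e-04  6.0000e-04  1.4548e+00]
```

Request:
{"op": "servo_tool", "data": {
  "plan": [
    {"linear": [-52.6,-33.3,0.1],"delta_rot": [0,0,1.455],"hand": 8.5},
    {"linear": [-52.6,-33.3,0.1],"delta_rot": [0,0,1.455],"hand": 8.5},
    {"linear": [-52.6,-33.3,0.1],"delta_rot": [0,0,1.455],"hand": 8.5},
    {"linear": [-52.6,-33.3,0.1],"delta_rot": [0,0,1.455],"hand": 8.5},
    {"linear": [-52.6,-33.3,0.1],"delta_rot": [0,0,1.455],"hand": 8.5}
  ]
}}

```text
time_s: 0.88
position: [0.36, 0.3259, 0.2309]
ee_rot: [3.141, -0.0, 1.941]
contact_force: [1.0, 0.1, -0.5]
width: 0.0849
```

```bash
python3 -c "
from h import *
go(.57,.10,.23,1.43)"
```

```text
lin cm [-28.66  11.39   0.09] rot [ 5.000e-04 -3.000e-04  5.113e-01]
```

Request:
{"op": "servo_tool", "data": {
  "plan": [
    {"linear": [-28.7,11.4,0.1],"delta_rot": [0,0,0.511],"hand": 8.5},
    {"linear": [-28.7,11.4,0.1],"delta_rot": [0,0,0.511],"hand": 8.5},
    {"linear": [-28.7,11.4,0.1],"delta_rot": [0,0,0.511],"hand": 8.5},
    {"linear": [-28.7,11.4,0.1],"delta_rot": [0,0,0.511],"hand": 8.5},
    {"linear": [-28.7,11.4,0.1],"delta_rot": [0,0,0.511],"hand": 8.5}
  ]
}}

```text
time_s: 1.5
position: [0.5718, 0.1006, 0.2298]
ee_rot: [3.141, -0.0, 1.436]
contact_force: [0.5, 0.1, 0.3]
width: 0.0849
```

```bash
python3 -c "
from h import *
import pickle
d=shot('wrist','w1.png'); pickle.dump(d,open('w1.pkl','wb')); print(arm.get_state()['position'])"
```

```text
[0.57646948 0.09488869 0.22897148]
```

View pics/w1.png

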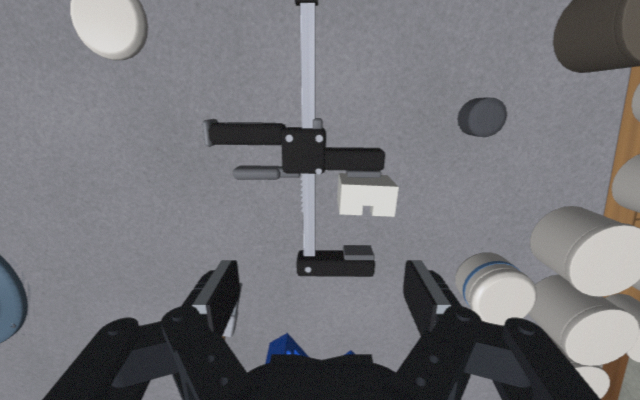

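```bash
python3 - <<'E'
from h import *
a=cv2.imread('pics/w1.png')
cv2.imwrite('pics/w1c.png',cv2.resize(a[110:290,195:415],(770,630)[:2] if 0 else (733,600),interpolation=cv2.INTER_CUBIC))
E
```

```text
(no output)
```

View pics/w1c.png

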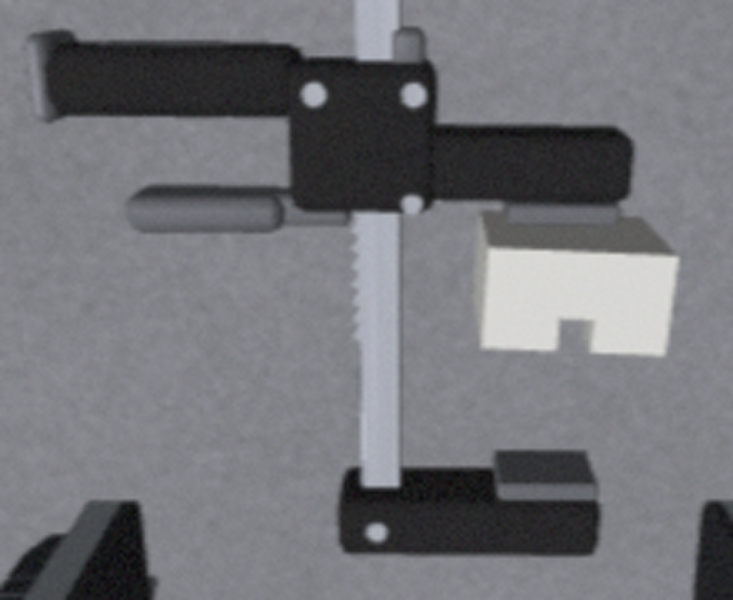

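```bash
cat > meas.py <<'E'
from h import *
import pickle
d=pickle.load(open('w1.pkl','rb'))
f=lambda u,v,z:onz(d,195+u/3.3318,110+v/3.3333,z)
m=lambda pts,z:[f(*p,z) for p in pts]
# bar axis from gray image rows: bright columns
g=cv2.cvtColor(d['image'],cv2.COLOR_BGR2GRAY).astype(float)
pts=[]
for r in list(range(12,112,6))+list(range(185,235,5)):
    row=g[r,290:325]; idx=np.where(row>140)[0]
    if len(idx): 
        if r<112: pts.append(((idx.min()+idx.max())/2+290.5-.5,r,len(idx)))
        else: pts.append((idx.max()+290,r,len(idx)))
for p in pts[::4]: print(p)
E
python3 - <<'E'
from meas import *
L=[onz(d,u,v,.022) for u,v,n in pts if v<112]; L=np.array(L)
print('bar mid behind',L[0],L[-1]); 
dv=L[-1]-L[0]; print('dir',np.degrees(np.arctan2(dv[1],dv[0])))
Rr=np.array([onz(d,u+.5,v,.022) for u,v,n in pts if v>112]); print('right edge front',Rr[0],Rr[-1],np.degrees(np.arctan2(*(Rr[-1]-Rr[0])[[1,0]])))
print('head corners', [x.round(4) for x in m([(291,62),(435,64),(433,211),(292,209)],.036)])
print('handle y ends', [x.round(4) for x in m([(50,118),(50,44),(290,46),(285,118)],.034)])
A=np.array(m([(485,249),(679,256),(666,355),(481,348)],.058)); print('a',A.round(4),A.mean(0).round(4))
for i,j in[(0,1),(3,2)]: print(np.degrees(np.arctan2(*(A[j]-A[i])[[1,0]])),np.linalg.norm(A[j]-A[i]))
for i,j in[(0,3),(1,2)]: print(np.degrees(np.arctan2(*(A[j]-A[i])[[1,0]])),np.linalg.norm(A[j]-A[i]))
print('far jaw top', [x.round(4) for x in m([(345,468),(597,500),(597,553),(343,551)],.036)])
print('far pad face', [x.round(4) for x in m([(498,452),(588,452)],.0335)])
print('head pad', [x.round(4) for x in m([(503,221),(620,221)],.035)])
E
```

```text
(np.float64(307.0), 12, 15)
(np.float64(307.0), 36, 15)
(np.float64(303.0), 60, 16)
(np.float64(309.5), 84, 15)
(np.float64(307.5), 108, 14)
(np.int64(314), 200, 15)
(np.int64(314), 220, 12)
bar mid behind [0.58062068 0.27566568 0.022     ] [0.56693629 0.18129754 0.022     ]
dir -98.250988890274
right edge front [0.56197758 0.08949769 0.022     ] [0.55329778 0.0286678  0.022     ] -98.12069887993692
head corners [array([0.5361, 0.1633, 0.036 ]), array([0.5844, 0.1561, 0.036 ]), array([0.5771, 0.1057, 0.036 ]), array([0.5275, 0.1132, 0.036 ])]
handle y ends [array([0.4495, 0.1558, 0.034 ]), array([0.4559, 0.18  , 0.034 ]), array([0.5364, 0.1684, 0.034 ]), array([0.5304, 0.1449, 0.034 ])]
a [[0.5932 0.0954 0.058 ]
 [0.658  0.0842 0.058 ]
 [0.6517 0.0488 0.058 ]
 [0.5878 0.0601 0.058 ]] [0.6227 0.0721 0.058 ]
-9.84039495945688 0.06572185144838401
-10.023874605194438 0.06489397308813802
-98.70681518580784 0.03572508007964288
-100.03408218580132 0.03592610473915332
far jaw top [array([0.5298, 0.0089, 0.036 ]), array([ 0.6262, -0.0183,  0.036 ]), array([ 0.6244, -0.0425,  0.036 ]), array([ 0.5231, -0.0278,  0.036 ])]
far pad face [array([0.5898, 0.0065, 0.0335]), array([0.6247, 0.0018, 0.0335])]
head pad [array([0.6015, 0.0985, 0.035 ]), array([0.6431, 0.0929, 0.035 ])]
```

```bash
cat >> meas.py <<'E'
O=np.array([.5597,.1300]); xc=np.array([np.cos(np.radians(-98.2)),np.sin(np.radians(-98.2))]); yc=np.array([-xc[1],xc[0]])
cl=lambda p:(np.array([(p[:2]-O)@xc,(p[:2]-O)@yc])*1000).round(1)
E
python3 - <<'E'
from meas import *
for n,p,z in [('padface',[(496,485),(594,485)],.0335),('padback',[(498,500),(597,500)],.0335),('jawback',[(343,551),(597,553)],.036),('headfront',[(433,211),(292,209)],.036),('headback',[(291,62),(435,64)],.036),('trig front top',[(140,231),(270,231)],.031),('handle',[(50,118),(285,118)],.034),('a',[(485,249),(679,256),(666,355),(481,348)],.058)]:
    print(n,[cl(f(*q,z)) for q in p])
E
```

```text
(np.float64(307.0), 12, 15)
(np.float64(307.0), 36, 15)
(np.float64(303.0), 60, 16)
(np.float64(309.5), 84, 15)
(np.float64(307.5), 108, 14)
(np.int64(314), 200, 15)
(np.int64(314), 220, 12)
padface [array([132.4,  47.1]), array([132.1,  85.9])]
padback [array([139.1,  48.1]), array([138.8,  87.5])]
jawback [array([161.4, -13.7]), array([161.5,  88.6])]
headfront [array([21.5, 20.7]), array([ 21.2, -29.5])]
headback [array([-29.6, -28.1]), array([-29.3,  20.7])]
trig front top [array([ 31. , -85.8]), array([ 30.6, -38.4])]
handle [array([  -9.8, -112.7]), array([-10.5, -31.1])]
a [array([29.4, 38.1]), array([ 31.3, 103.8]), array([ 67.2, 102.6]), array([65.2, 37.8])]
```

The wrist view fixes the clamp at about (0.560, 0.130) with heading −98.2°. mould_a stands at clamp (48, 70.5) mm, turned −1.7°, and the far pad is at x≈132. Next I look at mould_b.

```bash
python3 -c "
from h import *
go(.486,-.28,.20,1.19)"
```

```text
lin cm [-38.38  -3.7    3.04] rot [0.0049 0.0035 0.2398]
```

Request:
{"op": "servo_tool", "data": {
  "plan": [
    {"linear": [-38.4,-3.7,3],"delta_rot": [0,0,0.24],"hand": 8.5},
    {"linear": [-38.4,-3.7,3],"delta_rot": [0,0,0.24],"hand": 8.5},
    {"linear": [-38.4,-3.7,3],"delta_rot": [0,0,0.24],"hand": 8.5},
    {"linear": [-38.4,-3.7,3],"delta_rot": [0,0,0.24],"hand": 8.5},
    {"linear": [-38.4,-3.7,3],"delta_rot": [0,0,0.24],"hand": 8.5}
  ]
}}

```text
time_s: 2.17
position: [0.4986, -0.2024, 0.2054]
ee_rot: [3.141, -0.0, 1.196]
contact_force: [1.2, -0.2, -0.3]
width: 0.0851
```

```bash
python3 -c "
from h import *
go(.486,-.28,.20,1.19)"
```

```text
lin cm [-7.68  1.67  0.54] rot [ 0.0003 -0.0002  0.0065]
```

Request:
{"op": "servo_tool", "data": {
  "plan": [
    {"linear": [-7.7,1.7,0.5],"delta_rot": [0,0,0],"hand": 8.5},
    {"linear": [-7.7,1.7,0.5],"delta_rot": [0,0,0],"hand": 8.5},
    {"linear": [-7.7,1.7,0.5],"delta_rot": [0,0,0],"hand": 8.5}
  ]
}}

```text
time_s: 2.55
position: [0.4867, -0.279, 0.2002]
ee_rot: [-3.141, -0.001, 1.195]
contact_force: [-0.1, 0.7, 0.2]
width: 0.0846
```

```bash
python3 -c "
from h import *
import pickle
d=shot('wrist','w2.png'); pickle.dump(d,open('w2.pkl','wb')); print(arm.get_state()['position'])
a=d['image']; cv2.imwrite('pics/w2c.png',cv2.resize(a[100:300,200:440],(720,600),interpolation=cv2.INTER_CUBIC))"
```

```text
[ 0.48696647 -0.27784549  0.20038041]
```

View pics/w2c.png

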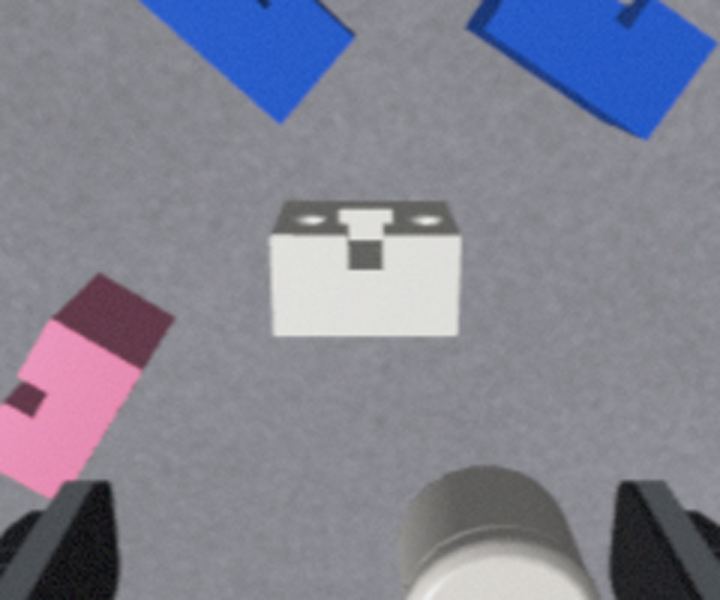

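```bash
python3 - <<'E'
from h import *
import pickle
d=pickle.load(open('w2.pkl','rb'))
f=lambda u,v,z:onz(d,200+u/3,100+v/3,z)
A=np.array([f(*p,.058) for p in [(270,235),(461,235),(458,335),(273,335)]]); print(A.round(4),A.mean(0).round(4))
for i,j in[(0,1),(3,2)]: print(np.degrees(np.arctan2(*(A[j]-A[i])[[1,0]])),np.linalg.norm(A[j]-A[i]))
for i,j in[(0,3),(1,2)]: print(np.degrees(np.arctan2(*(A[j]-A[i])[[1,0]])),np.linalg.norm(A[j]-A[i]))
print('jar base',f(490,466,.0),'pink corner',f(143,368,.058),'blue corner',f(281,122,.058))
E
```

```text
[[ 0.4619 -0.2559  0.058 ]
 [ 0.5219 -0.2795  0.058 ]
 [ 0.5089 -0.3131  0.058 ]
 [ 0.4486 -0.2893  0.058 ]] [ 0.4853 -0.2845  0.058 ]
-21.513783874756356 0.06441404814811218
-21.509943011813263 0.06484380100592278
-111.814048925868 0.0359560631776992
-111.12919308041013 0.03595203250381127
jar base [ 4.99731744e-01 -3.99279879e-01  5.55111512e-17] pink corner [ 0.40064471 -0.28384522  0.058     ] blue corner [ 0.48019619 -0.22282401  0.058     ]
```

```bash
python3 -c "
from h import *
go(.4853,-.2845,.06,1.1956)
go(.4853,-.2845,.012,1.1956)"
```

```text
lin cm [-0.7   0.1  14.04] rot [-0.0007 -0.0011  0.0007]
lin cm [-0.7   0.1  18.84] rot [-0.0007 -0.0011  0.0007]
```

Request:
{"op": "servo_tool", "data": {
  "plan": [
    {"linear": [-0.7,0.1,5],"delta_rot": [0,0,0],"hand": 8.5},
    {"linear": [-0.7,0.1,10],"delta_rot": [0,0,0],"hand": 8.5},
    {"linear": [-0.7,0.1,14],"delta_rot": [0,0,0],"hand": 8.5},
    {"linear": [-0.7,0.1,17],"delta_rot": [0,0,0],"hand": 8.5},
    {"linear": [-0.7,0.1,18.8],"delta_rot": [0,0,0],"hand": 8.5}
  ]
}}

```text
time_s: 3.22
position: [0.4851, -0.2823, 0.011]
ee_rot: [-3.139, -0.001, 1.2]
contact_force: [-0.2, -1.2, 0.2]
width: 0.0854
```

Request:
{"op": "servo_tool", "data": {
  "plan": [
    {"linear": [0,0,0],"delta_rot": [0,0,0],"hand": 8.5},
    {"linear": [0,0,0],"delta_rot": [0,0,0],"hand": 5.8},
    {"linear": [0,0,0],"delta_rot": [0,0,0],"hand": 5.8},
    {"linear": [0,0,0],"delta_rot": [0,0,0],"hand": 5.8}
  ],
  "grip_force": 35
}}

```text
time_s: 3.72
position: [0.4865, -0.2858, 0.0139]
ee_rot: [3.139, -0.0, 1.197]
contact_force: [0.2, 1.4, 6.1]
width: 0.0636
```

```bash
python3 -c "
from h import *
import pickle
d=shot('wrist','w3.png'); pickle.dump(d,open('w3.pkl','wb')); print(arm.get_state())"
```

```text
{'time_s': 3.775, 'q': array([-6.44223066e-01,  5.13309581e-01, -3.06128909e-01,  7.49041972e-01,
        1.15067779e-03,  1.30084225e+00]), 'joint_velocities': array([ 6.20183357e-04,  5.23282325e-04,  1.47822239e-03, -2.39426337e-05,
        2.49270185e-03, -2.70107634e-04]), 'tau': array([-1.07433021e+00, -4.44829309e+01,  2.07200110e+01, -6.27021287e-01,
       -5.20538818e-01, -9.69084038e-03]), 'position': array([ 0.48648882, -0.28580068,  0.01393161]), 'ee_rot': array([ 3.13905379e+00, -4.91389836e-04,  1.19652930e+00]), 'contact_force': array([0.61377175, 2.54266798, 5.86699884]), 'torque': array([0.46704556, 0.06357313, 0.03048296]), 'width': 0.06386357017055241}
```

View pics/w3.png

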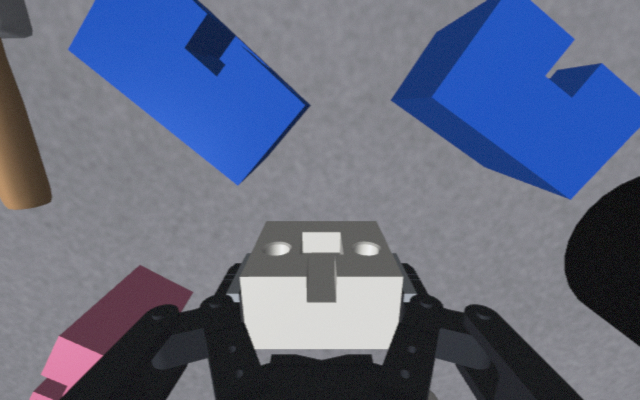

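```bash
cat >> h.py <<'E'
def bfit(d,C,st,z=.058):
    A=np.array([onz(d,*p,z) for p in C]); 
    yaw=np.degrees(np.arctan2(*((A[1]-A[0])+(A[2]-A[3]))[[1,0]]))
    T=np.eye(4)
    M=R.from_euler('xyz',st['ee_rot']).as_matrix()
    print('centre',A.mean(0).round(4),'yaw(y axis)',yaw.round(2),'len',[np.linalg.norm(A[i]-A[j]).round(4) for i,j in [(0,1),(3,2),(0,3),(1,2)]],'in tool mm',(M.T@(A.mean(0)-st['position'])*1000).round(1),'tool yaw',np.degrees(st['ee_rot'][2]).round(2))
E
python3 -c "
from h import *
import pickle
d=pickle.load(open('w3.pkl','rb'))
bfit(d,[(240,277),(404,277),(391,349),(250,349)],arm.get_state())"
```

```text
centre [ 0.4863 -0.2862  0.058 ] yaw(y axis) -21.53 len [np.float64(0.0653), np.float64(0.0618), np.float64(0.0365), np.float64(0.0366)] in tool mm [ -0.4   0.1 -44.1] tool yaw 68.56
```

```bash
cat > clampf.py <<'E'
from h import *
O=np.array([.5597,.1300]); TH=np.radians(-98.2)
xc=np.array([np.cos(TH),np.sin(TH)]); yc=np.array([-xc[1],xc[0]])
def w(x,y): return O+(x*xc+y*yc)/1000
def cl(p): p=np.array(p)[:2]-O; return (np.array([p@xc,p@yc])*1000).round(1)
def goc(x,y,z,yawdeg): # clamp mm, tool yaw relative to clamp yaw +180
    p=w(x,y); go(p[0],p[1],z,TH+np.pi+np.radians(yawdeg))
E
python3 -c "
from clampf import *
print(w(98.3,69.1))
p=w(98.3,69.1); go(.487,-.286,.105,1.197); goc(98.3,69.1,.105,-1.7)"
```

```text
[0.61407311 0.02284934]
lin cm [ 0.    0.08 -9.11] rot [ 0.0025 -0.0005 -0.0005]
lin cm [33.4   0.61 -9.09] rot [ 2.600e-03 -2.000e-04 -2.015e-01]
```

Request:
{"op": "servo_tool", "data": {
  "plan": [
    {"linear": [0,0,-4.5],"delta_rot": [0,0,0],"hand": 5.8},
    {"linear": [0,0,-9.1],"delta_rot": [0,0,0],"hand": 5.8},
    {"linear": [5,0.1,-9.1],"delta_rot": [0.002,0,-0.03],"hand": 5.8},
    {"linear": [10,0.2,-9.1],"delta_rot": [0.002,0,-0.06],"hand": 5.8},
    {"linear": [16,0.3,-9.1],"delta_rot": [0.002,0,-0.1],"hand": 5.8}
  ]
}}

```text
time_s: 4.4
position: [0.5471, -0.1373, 0.1039]
ee_rot: [-3.14, 0.0, 1.295]
contact_force: [0.1, 0.4, -0.6]
width: 0.0636
```

```bash
python3 -c "
from clampf import *
goc(98.3,69.1,.105,-1.7)"
```

```text
lin cm [17.23  2.09 -0.12] rot [-0.0012  0.0002 -0.1025]
```

Request:
{"op": "servo_tool", "data": {
  "plan": [
    {"linear": [5.5,0.7,-0.1],"delta_rot": [0,0,-0.04],"hand": 5.8},
    {"linear": [11,1.4,-0.1],"delta_rot": [0,0,-0.08],"hand": 5.8},
    {"linear": [15,1.9,-0.1],"delta_rot": [0,0,-0.1],"hand": 5.8},
    {"linear": [17.2,2.1,-0.1],"delta_rot": [0,0,-0.1025],"hand": 5.8},
    {"linear": [17.2,2.1,-0.1],"delta_rot": [0,0,-0.1025],"hand": 5.8}
  ]
}}

```text
time_s: 5.03
position: [0.6136, 0.0228, 0.1044]
ee_rot: [-3.139, 0.0, 1.4]
contact_force: [-0.2, 0.1, -0.8]
width: 0.0632
```

```bash
python3 -c "
from clampf import *
import pickle
d=shot('wrist','w4.png'); s=arm.get_state(); pickle.dump((d,s),open('w4.pkl','wb')); print(s['position'],s['ee_rot'],s['width'])
goc(98.3,69.1,.030,-1.7)"
```

```text
[0.61320992 0.02162686 0.10433147] [-3.13912396e+00  6.62680436e-04  1.39880696e+00] 0.06351704041061351
lin cm [0.14 0.08 7.43] rot [-0.0025  0.0007  0.0008]
```

View pics/w4.png

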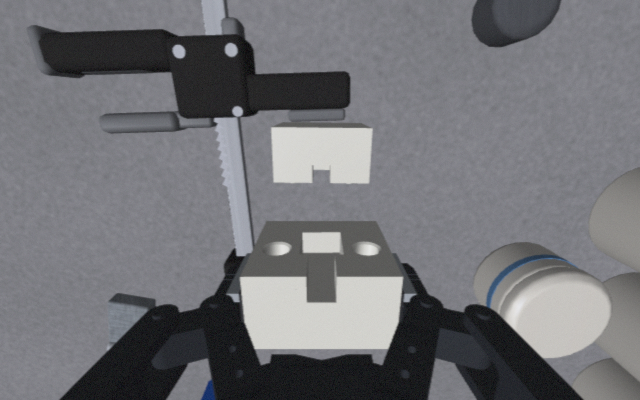

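```bash
python3 -c "
from clampf import *
import pickle
d,s=pickle.load(open('w4.pkl','rb'))
a=d['image']; cv2.imwrite('pics/w4c.png',cv2.resize(a[90:290,220:420],(600,600),interpolation=cv2.INTER_CUBIC))
bfit(d,[(272,128),(371.5,128),(370,183),(274,182)],s)
print('b now', cl(s['position']))"
```

```text
centre [0.6226 0.0728 0.058 ] yaw(y axis) -10.03 len [np.float64(0.0633), np.float64(0.0649), np.float64(0.0354), np.float64(0.0361)] in tool mm [52.1  0.6 46.3] tool yaw 80.15
b now [99.6 68.4]
```

View pics/w4c.png

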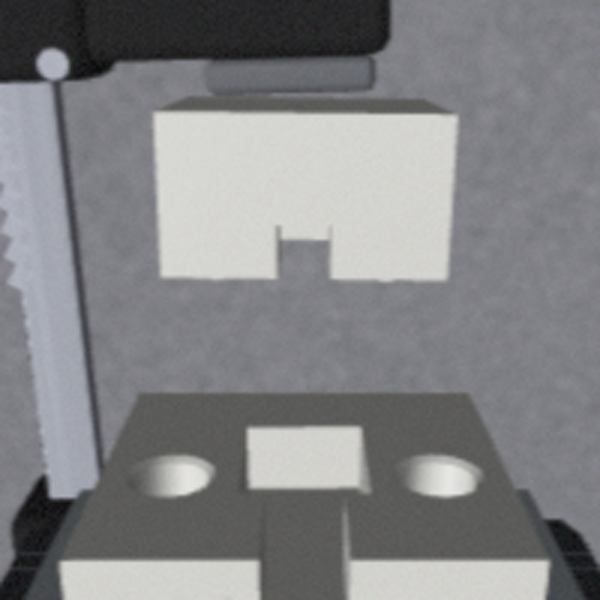

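Request:
{"op": "servo_tool", "data": {
  "plan": [
    {"linear": [0,0.06,4],"delta_rot": [0,0,0],"hand": 5.8},
    {"linear": [0,0.06,7],"delta_rot": [0,0,0.002],"hand": 5.8},
    {"linear": [0,0.06,8.5],"delta_rot": [0,0,0.002],"hand": 5.8},
    {"linear": [0,0.06,8.95],"delta_rot": [0,0,0.002],"hand": 5.8},
    {"linear": [0,0.06,8.95],"delta_rot": [0,0,0.002],"hand": 5.8}
  ]
}}

```text
time_s: 5.7
position: [0.6145, 0.0215, 0.0158]
ee_rot: [-3.141, -0.0, 1.396]
contact_force: [-0.4, 0.8, -0.4]
width: 0.0638
```

```bash
python3 -c "
from clampf import *
import pickle
d=shot('wrist','w5.png'); s=arm.get_state(); pickle.dump((d,s),open('w5.pkl','wb')); print(s['position'],s['ee_rot'],s['width'],s['contact_force'],cl(s['position']))
a=d['image']; cv2.imwrite('pics/w5c.png',cv2.resize(a[20:370,150:490],(583,600),interpolation=cv2.INTER_CUBIC))
"
```

```text
[0.6148964  0.02162375 0.01623171] [ 3.14156582e+00 -4.97807628e-04  1.39632853e+00] 0.06370658119305524 [ 0.51462746 -1.38164598 -1.29775158] [99.4 70.1]
```

View pics/w5c.png

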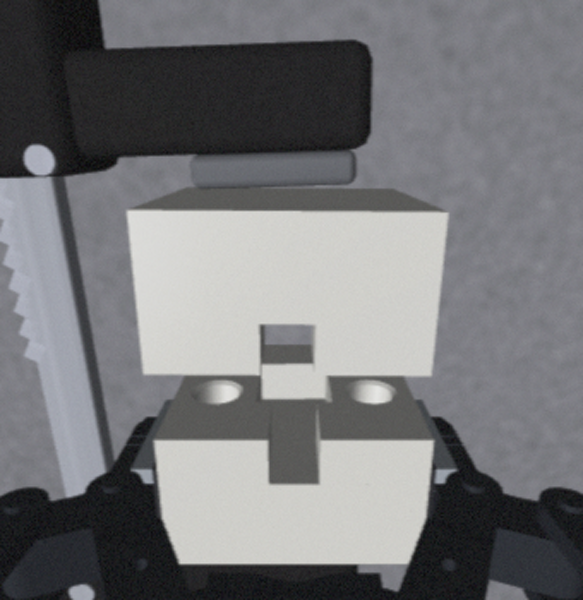

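```bash
python3 -c "
from clampf import *
import pickle
d,s=pickle.load(open('w5.pkl','rb'))
g=lambda P:[(150+u/1.715,20+v/1.714) for u,v in P]
bfit(d,g([(128,210),(447,212),(434,375),(142,374)]),s)
bfit(d,g([(155,440),(434,440),(412,564),(180,564)]),s,.0605)
"
```

```text
centre [0.6223 0.0729 0.058 ] yaw(y axis) -10.24 len [np.float64(0.0644), np.float64(0.0658), np.float64(0.0365), np.float64(0.0363)] in tool mm [ 51.8  -1.6 -41.7] tool yaw 80.0
centre [0.615  0.0215 0.0605] yaw(y axis) -9.93 len [np.float64(0.0643), np.float64(0.0589), np.float64(0.0365), np.float64(0.0365)] in tool mm [ -0.1   0.1 -44.3] tool yaw 80.0
```

Request:
{"op": "servo_tool", "data": {
  "plan": [
    {"linear": [0.2,-0.13,0.17],"delta_rot": [0,0,0.002],"hand": 5.8},
    {"linear": [0.4,-0.13,0.17],"delta_rot": [0,0,0.002],"hand": 5.8},
    {"linear": [0.7,-0.13,0.17],"delta_rot": [0,0,0.002],"hand": 5.8},
    {"linear": [0.7,-0.13,0.17],"delta_rot": [0,0,0.002],"hand": 5.8}
  ]
}}

```text
time_s: 6.25
position: [0.6145, 0.0294, 0.014]
ee_rot: [-3.141, -0.0, 1.395]
contact_force: [-0.8, 0.3, 2.2]
width: 0.0639
```

```bash
python3 -c "
from clampf import *
import pickle
d=shot('wrist','w6.png'); s=arm.get_state(); pickle.dump((d,s),open('w6.pkl','wb')); print(s['position'],s['ee_rot'],s['width'],s['contact_force'],cl(s['position']))
a=d['image']; cv2.imwrite('pics/w6c.png',cv2.resize(a[90:350,200:460],(600,600),interpolation=cv2.INTER_CUBIC))
"
```

```text
[0.61445149 0.02938191 0.01398857] [-3.14084069e+00 -6.83698011e-04  1.39516393e+00] 0.06358438131136582 [-0.53137759  0.01439352  4.01178155] [91.8 68.5]
```

View pics/w6c.png

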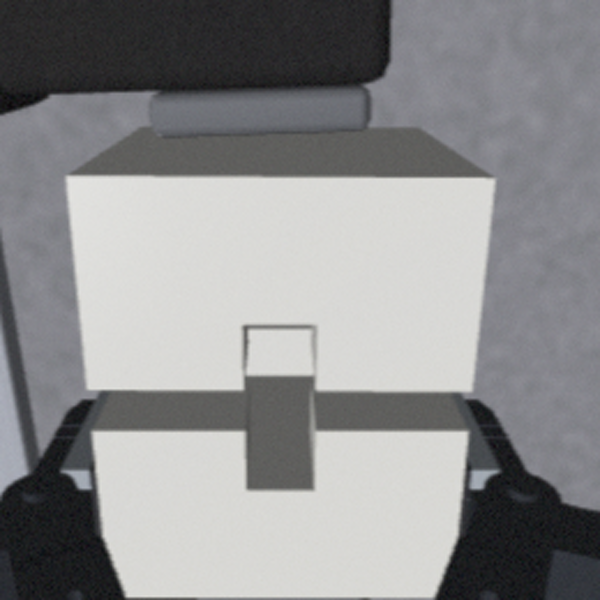

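Request:
{"op": "servo_tool", "data": {
  "plan": [
    {"linear": [0.3,0,0],"delta_rot": [0,0,0],"hand": 5.8},
    {"linear": [0.5,0,0],"delta_rot": [0,0,0],"hand": 5.8},
    {"linear": [0.7,0,0],"delta_rot": [0,0,0],"hand": 5.8},
    {"linear": [0.9,0,0],"delta_rot": [0,0,-0.008],"hand": 5.8},
    {"linear": [0.9,0,0],"delta_rot": [0,0,-0.008],"hand": 5.8}
  ]
}}

```text
time_s: 6.92
position: [0.6162, 0.0374, 0.014]
ee_rot: [-3.141, 0.001, 1.402]
contact_force: [-2.2, -3.4, 4.7]
width: 0.0638
```

```bash
python3 -c "
from clampf import *
import pickle
d=shot('wrist','w7.png'); s=arm.get_state(); pickle.dump((d,s),open('w7.pkl','wb')); print(s['position'],s['ee_rot'],s['width'],s['contact_force'],cl(s['position']))
a=d['image']; cv2.imwrite('pics/w7c.png',cv2.resize(a[90:350,200:460],(600,600),interpolation=cv2.INTER_CUBIC))
"
```

```text
[0.61616127 0.03737294 0.0139907 ] [-3.14128405e+00  8.36149006e-04  1.40241770e+00] 0.06352998195342238 [-0.4456332  -3.83403975  4.6327122 ] [83.6 69.1]
```

View pics/w7c.png

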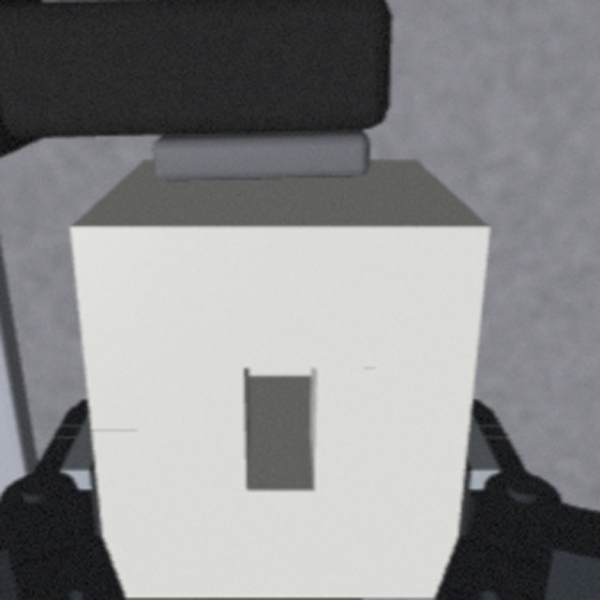

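The natches have gone home and the faces are flush. Next I push the closed mould about 4 mm onto the head pad.

Request:
{"op": "servo_tool", "data": {
  "plan": [
    {"linear": [0.1,0,0],"delta_rot": [0,0,-0.008],"hand": 5.8},
    {"linear": [0.2,0,0],"delta_rot": [0,0,-0.016],"hand": 5.8},
    {"linear": [0.3,0,0],"delta_rot": [0,0,-0.024],"hand": 5.8},
    {"linear": [0.4,0,0],"delta_rot": [0,0,-0.024],"hand": 5.8},
    {"linear": [0.4,0,0],"delta_rot": [0,0,-0.024],"hand": 5.8}
  ]
}}

```text
time_s: 7.6
position: [0.6168, 0.04, 0.014]
ee_rot: [-3.142, 0.003, 1.426]
contact_force: [-1.4, -7.6, 5.8]
width: 0.0637
```

```bash
python3 -c "
from clampf import *
import pickle
d=shot('wrist','w8.png'); s=arm.get_state(); pickle.dump((d,s),open('w8.pkl','wb')); print(s['position'],s['ee_rot'],s['width'],s['contact_force'],cl(s['position']))
a=d['image']; cv2.imwrite('pics/w8c.png',cv2.resize(a[0:400,120:520],(600,600),interpolation=cv2.INTER_CUBIC))
"
```

```text
[0.61681246 0.04000196 0.01399779] [-3.1414861   0.00324484  1.42566131] 0.06381514673684087 [-1.14489254 -7.45378792  5.39066676] [80.9 69.4]
```

View pics/w8c.png

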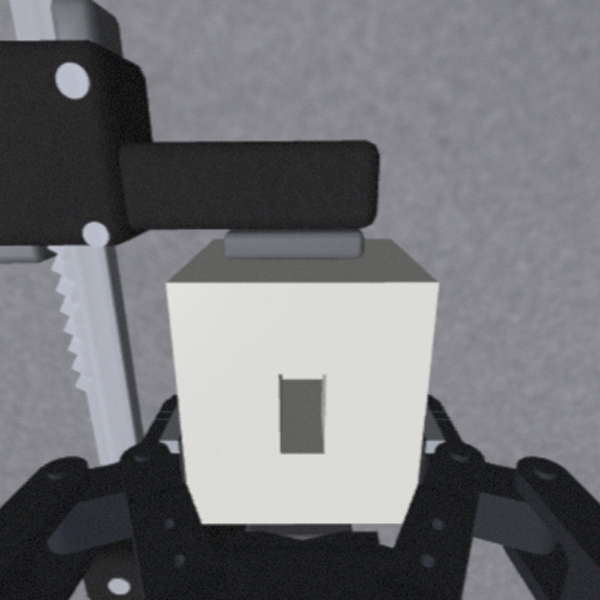

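Request:
{"op": "servo_tool", "data": {
  "plan": [
    {"linear": [-0.05,0,-0.1],"delta_rot": [0,0,0],"hand": 6.0},
    {"linear": [-0.05,0,-0.1],"delta_rot": [0,0,0],"hand": 7.3},
    {"linear": [-0.05,0,-0.1],"delta_rot": [0,0,0],"hand": 7.3},
    {"linear": [-0.05,0,-0.1],"delta_rot": [0,0,0],"hand": 7.3}
  ]
}}

```text
time_s: 8.15
position: [0.6157, 0.042, 0.0141]
ee_rot: [-3.139, -0.001, 1.427]
contact_force: [0.6, -0.3, -0.4]
width: 0.073
```

```bash
python3 -c "
from clampf import *
goc(80,69,.12,0)
goc(-2,-74,.12,0)"
```

```text
lin cm [ -0.08   0.07 -10.59] rot [-0.0027 -0.001  -0.0004]
lin cm [  8.12 -14.23 -10.54] rot [-0.0027 -0.001  -0.0004]
```

Request:
{"op": "servo_tool", "data": {
  "plan": [
    {"linear": [-0.1,0,-5],"delta_rot": [0,0,0],"hand": 7.3},
    {"linear": [-0.1,0,-10],"delta_rot": [0,0,0],"hand": 7.3},
    {"linear": [1.5,-3,-10.5],"delta_rot": [0,0,-0.18],"hand": 8.2},
    {"linear": [3.5,-6,-10.5],"delta_rot": [0,0,-0.36],"hand": 8.2},
    {"linear": [5,-9,-10.5],"delta_rot": [0,0,-0.54],"hand": 8.2}
  ]
}}

```text
time_s: 8.78
position: [0.5336, 0.1048, 0.1198]
ee_rot: [-3.141, -0.002, 1.973]
contact_force: [-0.8, -0.2, -0.1]
width: 0.0821
```

```bash
python3 -c "
from clampf import *
shot('wrist','w9.png'); goc(-2,-74,.12,90)"
```

```text
lin cm [ 4.95 -2.46 -0.04] rot [-0.0016 -0.0074 -1.0187]
```

View pics/w9.png

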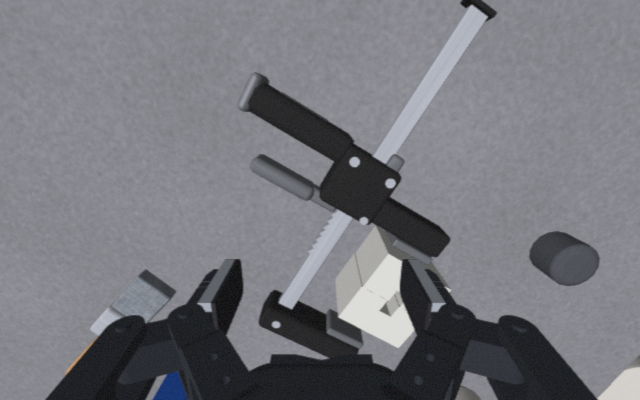

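Mould stands closed at about (385,285), and the clamp is in place. I turn over the trigger.

Request:
{"op": "servo_tool", "data": {
  "plan": [
    {"linear": [1,-0.5,0],"delta_rot": [0,0,-0.2],"hand": 8.2},
    {"linear": [2,-1,0],"delta_rot": [0,0,-0.4],"hand": 8.2},
    {"linear": [3,-1.5,0],"delta_rot": [0,0,-0.6],"hand": 8.2},
    {"linear": [4,-2,0],"delta_rot": [0,0,-0.8],"hand": 8.2},
    {"linear": [4.95,-2.46,0],"delta_rot": [0,0,-1.0],"hand": 8.2}
  ]
}}

```text
time_s: 9.45
position: [0.4921, 0.1404, 0.1196]
ee_rot: [3.141, -0.002, 2.91]
contact_force: [0.3, -0.6, -0.1]
width: 0.0817
```

Request:
{"op": "servo_tool", "data": {
  "plan": [
    {"linear": [0,0,0],"delta_rot": [0,0,-0.1],"hand": 8.2},
    {"linear": [0,0,0],"delta_rot": [0,0,-0.1],"hand": 8.2}
  ]
}}

```text
time_s: 9.7
position: [0.4924, 0.1402, 0.1197]
ee_rot: [3.141, -0.002, 3.003]
contact_force: [-0.3, -0.9, -0.3]
width: 0.0821
```

```bash
python3 -c "
from clampf import *
import pickle
d=shot('wrist','w10.png');s=arm.get_state(); pickle.dump((d,s),open('w10.pkl','wb')); goc(-2,-74,.12,90);print(cl(s['position']),np.degrees(s['ee_rot']))"
```

```text
lin cm [ 0.61  0.16 -0.03] rot [ 0.0007 -0.002   0.0039]
[ -0.4 -67.9] [ 1.79961497e+02 -1.12009353e-01  1.72025353e+02]
```

View pics/w10.png

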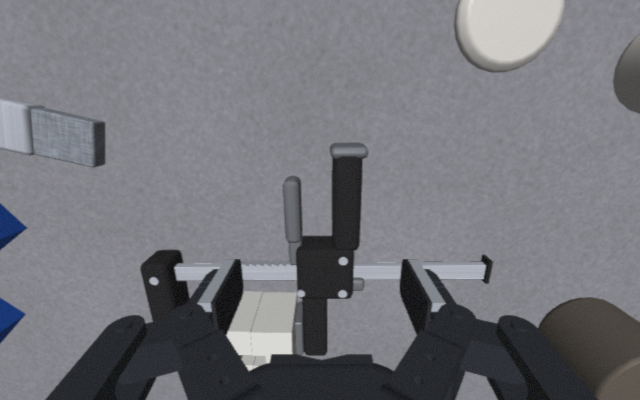

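```bash
python3 -c "
from clampf import *
import pickle
d,s=pickle.load(open('w10.pkl','rb'))
a=d['image']; cv2.imwrite('pics/w10c.png',cv2.resize(a[130:310,230:390],(533,600),interpolation=cv2.INTER_CUBIC))
"
```

```text
(no output)
```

View pics/w10c.png

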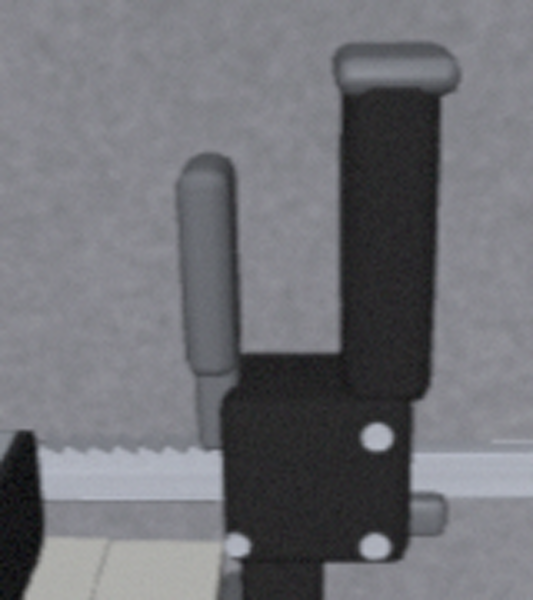

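```bash
python3 -c "
from clampf import *
import pickle
d,s=pickle.load(open('w10.pkl','rb'))
f=lambda u,v,z: onz(d,230+u/3.3313,130+v/3.3333,z)
print('trig front',cl(f(180,200,.031)),cl(f(188,365,.031)),'trig end',cl(f(208,155,.031)))
print('handle back',cl(f(440,110,.034)),cl(f(436,300,.034)),'front',cl(f(342,110,.034)),cl(f(342,300,.034)))
print('handle end',cl(f(400,45,.034)),'head',[cl(f(*p,.036)) for p in [(224,390),(410,400),(408,560),(224,560)]])
p=f(180,200,.031)-s['position']; c,si=np.cos(s['ee_rot'][2]),np.sin(s['ee_rot'][2])
t=lambda p:np.array([c*(p-s['position'])[0]+si*(p-s['position'])[1], si*(p-s['position'])[0]-c*(p-s['position'])[1]])*1000
print('tool mm trig',t(f(182,230,.031)),'handle',t(f(440,230,.034)),'handle end',t(f(400,45,.034)))
"
```

```text
trig front [ 30.5 -83.8] [ 30.  -38.4] trig end [ 23.2 -95.4]
handle back [ -33.  -107.4] [-34.4 -58.5] front [  -9.5 -107.3] [-10.4 -58.4]
handle end [ -22.8 -122.7] head [array([ 20.2, -33.7]), array([-28.7, -31. ]), array([-30.1,  18.8]), array([21.3, 19.1])]
tool mm trig [  8.20442644 -30.68907127] handle [ 9.24465332 34.08717554] handle end [54.7469535  22.59301947]
```

Request:
{"op": "servo_tool", "data": {
  "plan": [
    {"linear": [0.8,0.17,4],"delta_rot": [0,0,0.004],"hand": 8.2},
    {"linear": [0.8,0.17,8],"delta_rot": [0,0,0.004],"hand": 8.2},
    {"linear": [0.8,0.17,10.5],"delta_rot": [0,0,0.004],"hand": 8.2},
    {"linear": [0.8,0.17,11.5],"delta_rot": [0,0,0.004],"hand": 8.2},
    {"linear": [0.8,0.17,11.5],"delta_rot": [0,0,0.004],"hand": 8.2}
  ]
}}

```text
time_s: 10.38
position: [0.4845, 0.1428, 0.0045]
ee_rot: [3.141, -0.003, 2.999]
contact_force: [0.9, -0.1, 0.4]
width: 0.0818
```

```bash
python3 -c "
from clampf import *
s=arm.get_state(); print(s['position'],cl(s['position']),s['contact_force'])
shot('wrist','w11.png'); shot('side','s11.png')"
```

```text
[0.48447271 0.14276368 0.00449077] [ -1.9 -76.3] [ 0.85159222 -0.14547984  0.41949175]
```

View pics/w11.png

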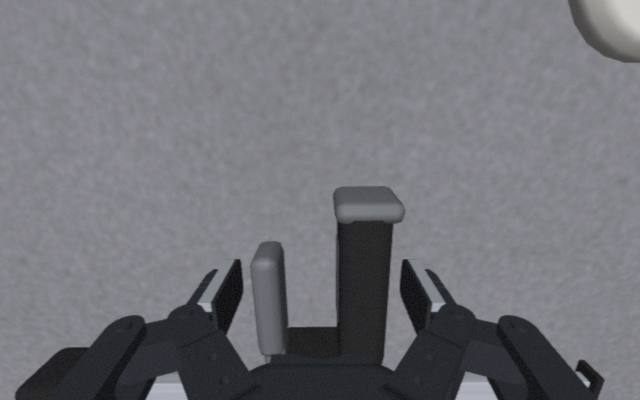

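Request:
{"op": "servo_tool", "data": {
  "plan": [
    {"linear": [0,0,0],"delta_rot": [0,0,0],"hand": 6.8},
    {"linear": [0,0.4,0],"delta_rot": [0,0,0],"hand": 5.6},
    {"linear": [0,0.9,0],"delta_rot": [0,0,0],"hand": 4.6},
    {"linear": [0,1.15,0],"delta_rot": [0,0,0],"hand": 4.0},
    {"linear": [0,1.15,0],"delta_rot": [0,0,0],"hand": 4.0}
  ],
  "grip_force": 24
}}

```text
time_s: 11.1
position: [0.4867, 0.1533, 0.006]
ee_rot: [-3.139, -0.0, 2.999]
contact_force: [-2.8, -4.1, 8.9]
width: 0.0439
```

```bash
python3 -c "
from clampf import *
s=arm.get_state(); print(s['position'],cl(s['position']),s['contact_force'],s['width'])
d=shot('wrist','w12.png'); shot('side','s12.png')"
```

```text
[0.48673415 0.15331216 0.00604153] [-12.7 -75.5] [-2.79186261 -4.13898708  8.92059148] 0.0438776285695713
```

View pics/s12.png

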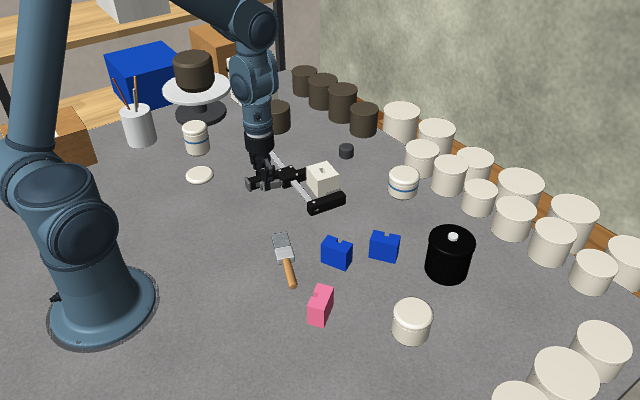

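View pics/w12.png

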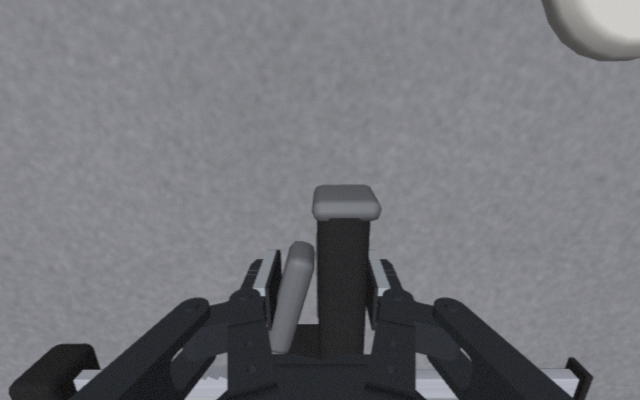

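Request:
{"op": "servo_tool", "data": {
  "plan": [
    {"linear": [0,-0.3,-0.2],"delta_rot": [0,0,0],"hand": 5.2},
    {"linear": [0,-0.8,-0.2],"delta_rot": [0,0,0],"hand": 6.2},
    {"linear": [0,-1.1,-0.2],"delta_rot": [0,0,0],"hand": 7.4},
    {"linear": [0,-1.15,-0.2],"delta_rot": [0,0,0],"hand": 7.4}
  ]
}}

```text
time_s: 11.7
position: [0.4848, 0.1429, 0.0067]
ee_rot: [3.14, -0.002, 3.0]
contact_force: [-0.0, 0.3, 0.6]
width: 0.0742
```

```bash
python3 -c "
from clampf import *
s=arm.get_state(); print(s['position'],cl(s['position']),s['contact_force'],s['width'])
d=shot('wrist','w13.png');d=shot('scene','sc13.png'); a=d['image'];cv2.imwrite('pics/sc13c.png',cv2.resize(a[140:260,280:440],(800,600),interpolation=cv2.INTER_CUBIC))"
```

```text
[0.48480593 0.14291928 0.00673688] [ -2.1 -76. ] [-0.02832063  0.25981853  0.56042318] 0.07418704542079911
```

View pics/w13.png

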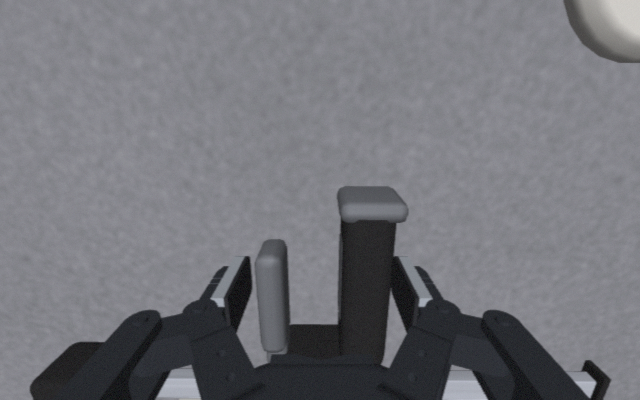

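View pics/sc13c.png

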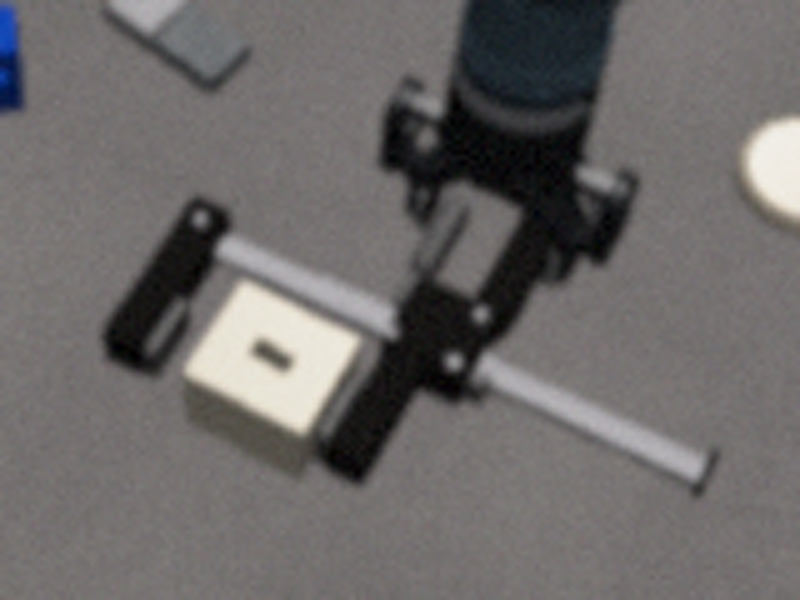

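Request:
{"op": "servo_tool", "data": {
  "plan": [
    {"linear": [0,0.1,0],"delta_rot": [0,0,0],"hand": 6.4},
    {"linear": [0,0.4,0],"delta_rot": [0,0,0],"hand": 5.4},
    {"linear": [0,0.9,0],"delta_rot": [0,0,0],"hand": 4.4},
    {"linear": [0,1.1,0],"delta_rot": [0,0,0],"hand": 4.0},
    {"linear": [0,1.1,0],"delta_rot": [0,0,0],"hand": 4.0}
  ],
  "grip_force": 24
}}

```text
time_s: 12.42
position: [0.4854, 0.1532, 0.0078]
ee_rot: [-3.14, -0.002, 3.0]
contact_force: [-6.5, -2.8, 13.6]
width: 0.0437
```

Request:
{"op": "servo_tool", "data": {
  "plan": [
    {"linear": [0,-0.3,0],"delta_rot": [0,0,0],"hand": 5.2},
    {"linear": [0,-0.8,0],"delta_rot": [0,0,0],"hand": 6.2},
    {"linear": [0,-1.05,0],"delta_rot": [0,0,0],"hand": 7.4},
    {"linear": [0,-1.05,0],"delta_rot": [0,0,0],"hand": 7.4}
  ]
}}

```text
time_s: 12.92
position: [0.4849, 0.1433, 0.0066]
ee_rot: [3.141, -0.002, 3.0]
contact_force: [0.1, -0.2, 0.3]
width: 0.0739
```

```bash
python3 -c "
from clampf import *
s=arm.get_state(); print(s['position'],cl(s['position']),s['contact_force'],s['width'])
d=shot('wrist','w14.png');d=shot('scene','sc14.png'); a=d['image'];cv2.imwrite('pics/sc14c.png',cv2.resize(a[140:260,280:440],(800,600),interpolation=cv2.INTER_CUBIC))"
```

```text
[0.48492214 0.14330817 0.00663526] [ -2.5 -75.9] [ 0.07949954 -0.1607823   0.29340839] 0.07387271597955282
```

View pics/w14.png

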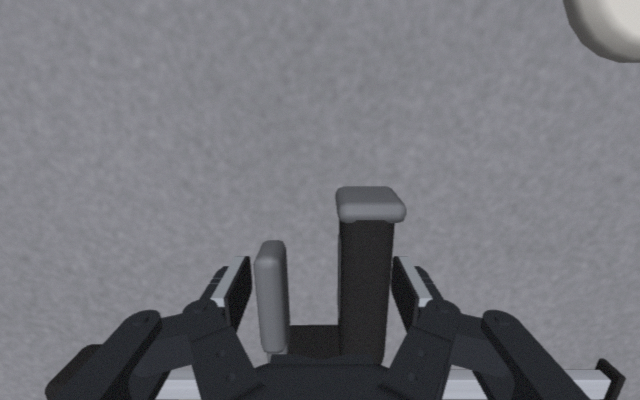

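View pics/sc14c.png

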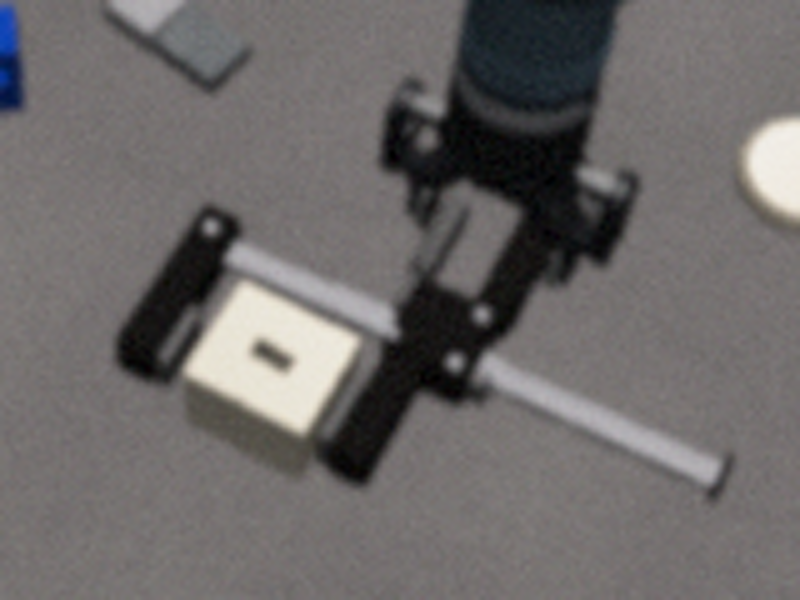

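Request:
{"op": "servo_tool", "data": {
  "plan": [
    {"linear": [0,0.1,0],"delta_rot": [0,0,0],"hand": 6.4},
    {"linear": [0,0.4,-0.15],"delta_rot": [0,0,0],"hand": 5.4},
    {"linear": [0,0.9,-0.3],"delta_rot": [0,0,0],"hand": 4.4},
    {"linear": [0,1.05,-0.4],"delta_rot": [0,0,0],"hand": 4.0},
    {"linear": [0,1.05,-0.4],"delta_rot": [0,0,0],"hand": 4.0}
  ],
  "grip_force": 24
}}

```text
time_s: 13.65
position: [0.4857, 0.1537, 0.0105]
ee_rot: [3.141, -0.003, 3.0]
contact_force: [-1.5, 0.0, 2.8]
width: 0.0434
```

Request:
{"op": "servo_tool", "data": {
  "plan": [
    {"linear": [0,-0.3,0.1],"delta_rot": [0,0,0],"hand": 5.2},
    {"linear": [0,-0.8,0.3],"delta_rot": [0,0,0],"hand": 6.2},
    {"linear": [0,-1.05,0.4],"delta_rot": [0,0,0],"hand": 7.4},
    {"linear": [0,-1.05,0.4],"delta_rot": [0,0,0],"hand": 7.4}
  ]
}}

```text
time_s: 14.15
position: [0.4851, 0.143, 0.0067]
ee_rot: [3.141, -0.001, 3.0]
contact_force: [0.1, 0.5, 0.8]
width: 0.0742
```

Request:
{"op": "servo_tool", "data": {
  "plan": [
    {"linear": [0,0.1,0],"delta_rot": [0,0,0],"hand": 6.4},
    {"linear": [0,0.4,-0.15],"delta_rot": [0,0,0],"hand": 5.4},
    {"linear": [0,0.9,-0.3],"delta_rot": [0,0,0],"hand": 4.4},
    {"linear": [0,1.05,-0.4],"delta_rot": [0,0,0],"hand": 4.0},
    {"linear": [0,1.05,-0.4],"delta_rot": [0,0,0],"hand": 4.0}
  ],
  "grip_force": 24
}}

```text
time_s: 14.78
position: [0.4859, 0.1537, 0.0106]
ee_rot: [3.141, -0.002, 3.0]
contact_force: [-3.0, 0.3, 2.5]
width: 0.043
```

Request:
{"op": "servo_tool", "data": {
  "plan": [
    {"linear": [0,-0.3,0.1],"delta_rot": [0,0,0],"hand": 5.2},
    {"linear": [0,-0.8,0.3],"delta_rot": [0,0,0],"hand": 6.2},
    {"linear": [0,-1.05,0.4],"delta_rot": [0,0,0],"hand": 7.4},
    {"linear": [0,-1.05,0.4],"delta_rot": [0,0,0],"hand": 7.4}
  ]
}}

```text
time_s: 15.28
position: [0.4848, 0.1429, 0.0065]
ee_rot: [3.141, -0.002, 3.0]
contact_force: [0.6, -0.8, 0.8]
width: 0.0741
```

```bash
python3 -c "
from clampf import *
s=arm.get_state(); print(s['position'],cl(s['position']),s['contact_force'],s['width'])
d=shot('wrist','w15.png');d=shot('scene','sc15.png'); a=d['image'];cv2.imwrite('pics/sc15c.png',cv2.resize(a[140:260,280:440],(800,600),interpolation=cv2.INTER_CUBIC))"
```

```text
[0.48480775 0.14288025 0.00653975] [ -2.1 -76. ] [ 0.63768844 -0.8421666   0.80979452] 0.07412273200736462
```

View pics/w15.png

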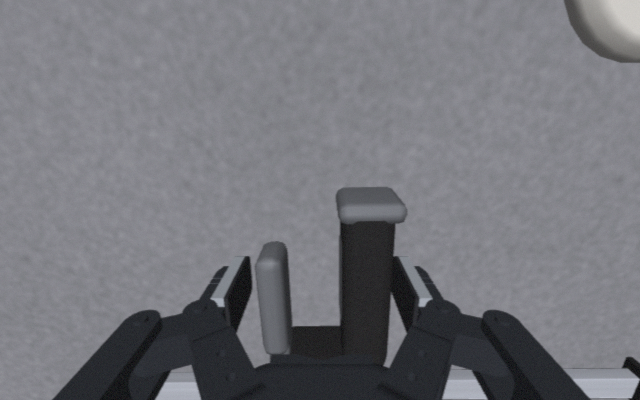

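View pics/sc15c.png

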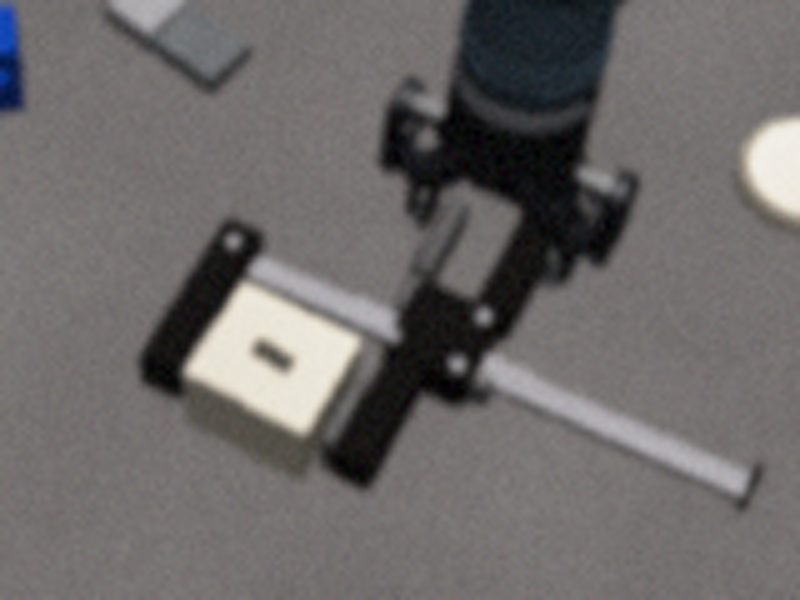

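Request:
{"op": "servo_tool", "data": {
  "plan": [
    {"linear": [0,0.1,0],"delta_rot": [0,0,0],"hand": 6.4},
    {"linear": [0,0.4,-0.15],"delta_rot": [0,0,0],"hand": 5.6},
    {"linear": [0,0.6,-0.2],"delta_rot": [0,0,0],"hand": 5.2},
    {"linear": [0,0.7,-0.25],"delta_rot": [0,0,0],"hand": 5.0}
  ],
  "grip_force": 24
}}

```text
time_s: 15.88
position: [0.4852, 0.151, 0.0097]
ee_rot: [3.14, -0.003, 3.001]
contact_force: [-2.4, 0.7, 4.4]
width: 0.0502
```

Request:
{"op": "servo_tool", "data": {
  "plan": [
    {"linear": [0,0.2,-0.05],"delta_rot": [0,0,0],"hand": 4.6},
    {"linear": [0,0.3,-0.1],"delta_rot": [0,0,0],"hand": 4.0},
    {"linear": [0,0.3,-0.1],"delta_rot": [0,0,0],"hand": 4.0}
  ]
}}

```text
time_s: 16.25
position: [0.4855, 0.1538, 0.0107]
ee_rot: [3.14, -0.003, 3.001]
contact_force: [-3.9, 1.8, 7.3]
width: 0.0435
```

```bash
python3 -c "
from clampf import *
s=arm.get_state(); print(s['position'],cl(s['position']),s['contact_force'],s['width'])
d=shot('wrist','w16.png');d=shot('scene','sc16.png'); a=d['image'];cv2.imwrite('pics/sc16c.png',cv2.resize(a[140:260,280:440],(800,600),interpolation=cv2.INTER_CUBIC))"
```

```text
[0.48552618 0.15384766 0.01065041] [-13.  -76.8] [-3.87172726  1.7531249   7.25885368] 0.04349024551169623
```

View pics/sc16c.png

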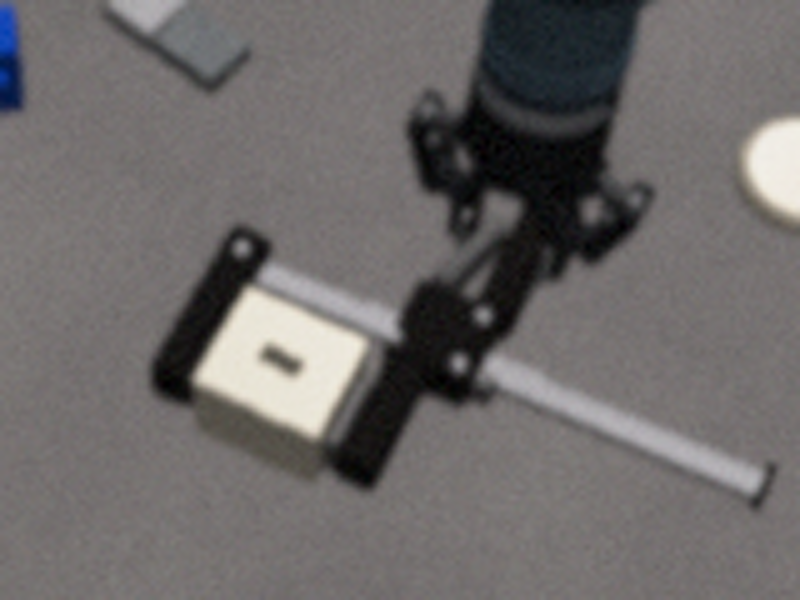

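Request:
{"op": "servo_tool", "data": {
  "plan": [
    {"linear": [0,-0.3,0.1],"delta_rot": [0,0,0],"hand": 5.2},
    {"linear": [0,-0.8,0.2],"delta_rot": [0,0,0],"hand": 6.2},
    {"linear": [0,-1.0,0.35],"delta_rot": [0,0,0],"hand": 7.4},
    {"linear": [0,-1.0,0.35],"delta_rot": [0,0,0],"hand": 7.4}
  ]
}}

```text
time_s: 16.85
position: [0.4848, 0.1431, 0.0065]
ee_rot: [3.141, -0.002, 3.0]
contact_force: [0.5, -0.0, -1.1]
width: 0.0742
```

Request:
{"op": "servo_tool", "data": {
  "plan": [
    {"linear": [0,0.1,0],"delta_rot": [0,0,0],"hand": 6.4},
    {"linear": [0,0.3,-0.1],"delta_rot": [0,0,0],"hand": 5.8},
    {"linear": [0,0.5,-0.2],"delta_rot": [0,0,0],"hand": 5.4},
    {"linear": [0,0.5,-0.2],"delta_rot": [0,0,0],"hand": 5.4}
  ],
  "grip_force": 24
}}

```text
time_s: 17.35
position: [0.4849, 0.1482, 0.0088]
ee_rot: [-3.141, -0.003, 3.0]
contact_force: [-3.0, -0.6, 5.3]
width: 0.0541
```

Request:
{"op": "servo_tool", "data": {
  "plan": [
    {"linear": [0,0.2,-0.05],"delta_rot": [0,0,0],"hand": 4.9},
    {"linear": [0,0.2,-0.05],"delta_rot": [0,0,0],"hand": 4.9}
  ]
}}

```text
time_s: 17.6
position: [0.4851, 0.1504, 0.0096]
ee_rot: [3.141, -0.003, 3.0]
contact_force: [-4.5, -0.4, 9.3]
width: 0.0491
```

Request:
{"op": "servo_tool", "data": {
  "plan": [
    {"linear": [0,0.25,-0.15],"delta_rot": [0,0,0],"hand": 4.0},
    {"linear": [0,0.3,-0.15],"delta_rot": [0,0,0],"hand": 3.8},
    {"linear": [0,0.3,-0.15],"delta_rot": [0,0,0],"hand": 3.8}
  ]
}}

```text
time_s: 17.98
position: [0.4854, 0.1529, 0.0106]
ee_rot: [-3.141, -0.003, 3.0]
contact_force: [-4.5, -2.1, 5.9]
width: 0.0438
```

```bash
python3 -c "
from clampf import *
s=arm.get_state(); print(s['position'],cl(s['position']),s['contact_force'],s['width'])
d=shot('wrist','w17.png');d=shot('scene','sc17.png'); a=d['image'];cv2.imwrite('pics/sc17c.png',cv2.resize(a[140:260,280:440],(800,600),interpolation=cv2.INTER_CUBIC))"
```

```text
[0.48543777 0.15285053 0.01062298] [-12.  -76.8] [-4.45753013 -2.0793029   5.89666236] 0.04380433697802325
```

View pics/sc17c.png

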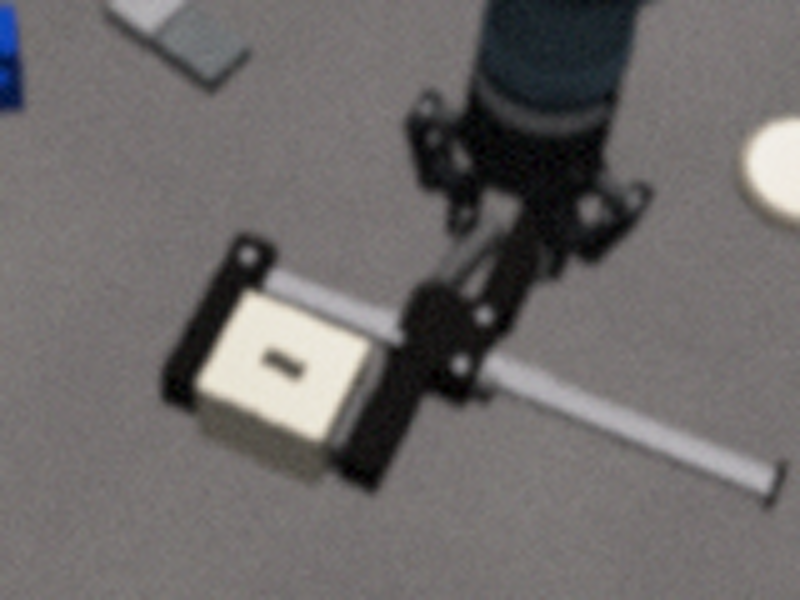

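Request:
{"op": "servo_tool", "data": {
  "plan": [
    {"linear": [0,-0.3,0.1],"delta_rot": [0,0,0],"hand": 5.2},
    {"linear": [0,-0.8,0.2],"delta_rot": [0,0,0],"hand": 6.2},
    {"linear": [0,-1.0,0.4],"delta_rot": [0,0,0],"hand": 7.4},
    {"linear": [0,-1.0,0.4],"delta_rot": [0,0,0],"hand": 7.4}
  ]
}}

```text
time_s: 18.58
position: [0.4849, 0.1432, 0.0065]
ee_rot: [3.141, -0.002, 3.0]
contact_force: [-0.8, -0.1, -0.0]
width: 0.0743
```

```bash
python3 -c "
from clampf import *
d=shot('wrist','w18.png')
s=arm.get_state(); print(s['position'],cl(s['position']),s['contact_force'],s['width'])"
```

```text
[0.48488295 0.14329446 0.00659784] [ -2.5 -75.9] [-0.68646604  0.21734121  0.2028787 ] 0.07413276162397255
```

View pics/w18.png

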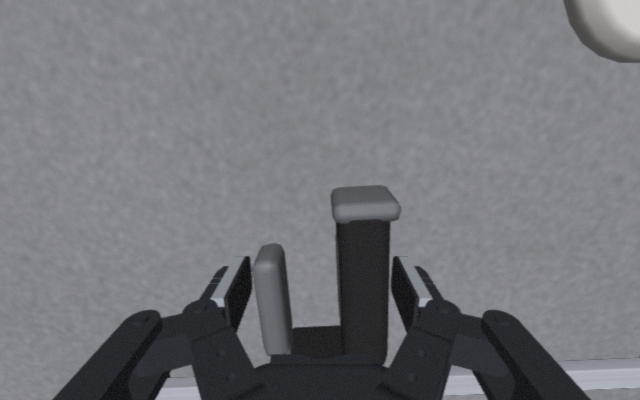

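Request:
{"op": "servo_tool", "data": {
  "plan": [
    {"linear": [0,0.1,0],"delta_rot": [0,0,0],"hand": 6.4},
    {"linear": [0,0.3,-0.1],"delta_rot": [0,0,0],"hand": 5.8},
    {"linear": [0,0.5,-0.2],"delta_rot": [0,0,0],"hand": 5.4},
    {"linear": [0,0.5,-0.2],"delta_rot": [0,0,0],"hand": 5.4}
  ],
  "grip_force": 24
}}

```text
time_s: 19.12
position: [0.485, 0.1484, 0.0089]
ee_rot: [3.141, -0.002, 3.001]
contact_force: [-3.4, -1.0, 5.1]
width: 0.0544
```

Request:
{"op": "servo_tool", "data": {
  "plan": [
    {"linear": [0,0.2,-0.05],"delta_rot": [0,0,0],"hand": 4.9},
    {"linear": [0,0.2,-0.05],"delta_rot": [0,0,0],"hand": 4.9}
  ]
}}

```text
time_s: 19.38
position: [0.4852, 0.1505, 0.0098]
ee_rot: [3.141, -0.003, 3.0]
contact_force: [-3.5, -0.7, 10.6]
width: 0.0493
```

Request:
{"op": "servo_tool", "data": {
  "plan": [
    {"linear": [0,0.1,-0.05],"delta_rot": [0,0,0],"hand": 4.0},
    {"linear": [0,0.2,-0.1],"delta_rot": [0,0,0],"hand": 3.8},
    {"linear": [0,0.2,-0.1],"delta_rot": [0,0,0],"hand": 3.8},
    {"linear": [0,0.2,-0.1],"delta_rot": [0,0,0],"hand": 3.8}
  ]
}}

```text
time_s: 19.88
position: [0.4855, 0.1529, 0.0107]
ee_rot: [3.14, -0.003, 3.0]
contact_force: [-4.0, 1.4, 9.0]
width: 0.0439
```

```bash
python3 -c "
from clampf import *
s=arm.get_state(); print(s['position'],cl(s['position']),s['contact_force'],s['width'])
d=shot('wrist','w19.png');d=shot('scene','sc19.png'); a=d['image'];cv2.imwrite('pics/sc19c.png',cv2.resize(a[140:260,280:440],(800,600),interpolation=cv2.INTER_CUBIC))"
```

```text
[0.48548705 0.15292198 0.01068404] [-12.1 -76.7] [-3.9580551   1.37602058  8.99162331] 0.04393310931505527
```

View pics/sc19c.png

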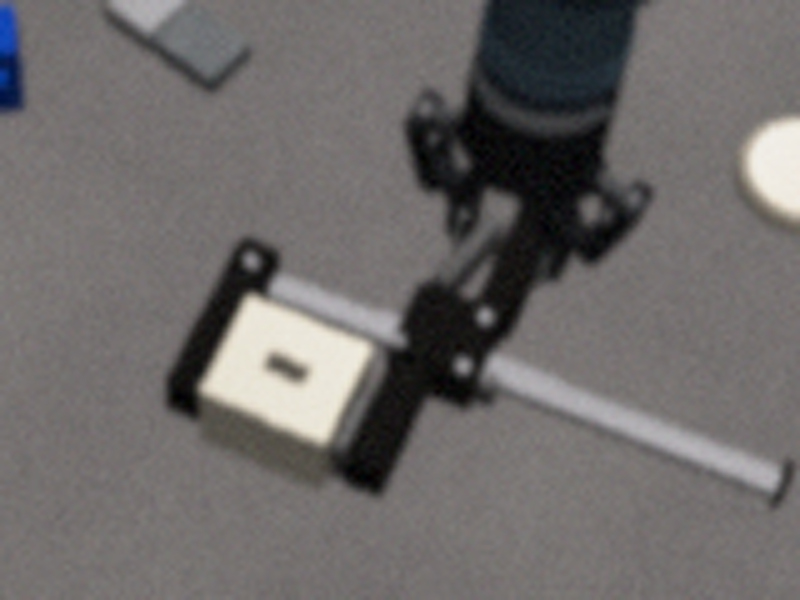

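Request:
{"op": "servo_tool", "data": {
  "plan": [
    {"linear": [0,-0.3,0.1],"delta_rot": [0,0,0],"hand": 5.2},
    {"linear": [0,-0.8,0.2],"delta_rot": [0,0,0],"hand": 6.2},
    {"linear": [0,-0.95,0.4],"delta_rot": [0,0,0],"hand": 7.4},
    {"linear": [0,-0.95,0.4],"delta_rot": [0,0,0],"hand": 7.4}
  ]
}}

```text
time_s: 20.48
position: [0.4845, 0.1424, 0.0058]
ee_rot: [-3.141, -0.002, 3.0]
contact_force: [0.2, 0.0, 0.4]
width: 0.074
```

```bash
python3 -c "
from clampf import *
d=shot('wrist','w20.png');d=shot('scene','sc20.png'); a=d['image'];cv2.imwrite('pics/sc20c.png',cv2.resize(a[140:260,280:440],(800,600),interpolation=cv2.INTER_CUBIC))
s=arm.get_state(); print(s['position'],cl(s['position']),s['contact_force'],s['width'])"
```

```text
[0.48466365 0.14261911 0.00601787] [ -1.8 -76.1] [-6.21842657e-04 -8.67667042e-02  7.79724039e-01] 0.07392933348971167
```

View pics/sc20c.png

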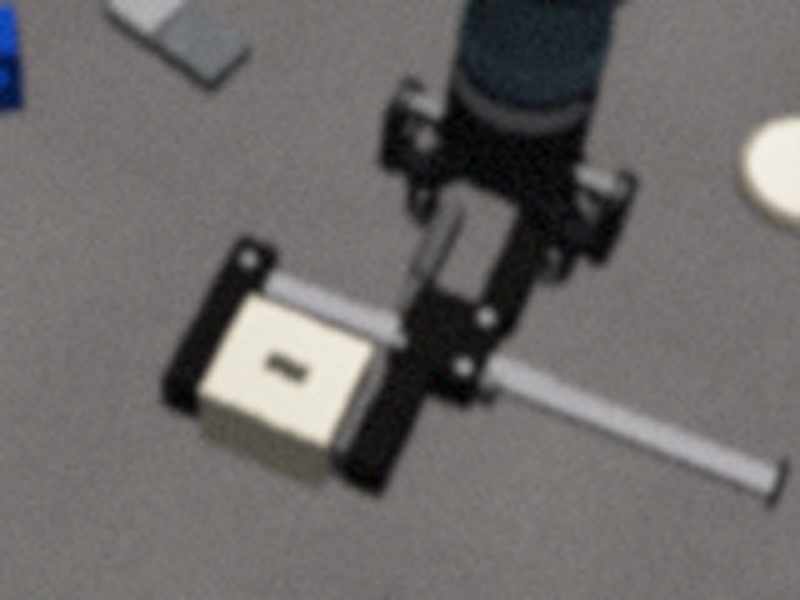

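Request:
{"op": "servo_tool", "data": {
  "plan": [
    {"linear": [0,0.1,0],"delta_rot": [0,0,0],"hand": 6.4},
    {"linear": [0,0.3,-0.1],"delta_rot": [0,0,0],"hand": 5.8},
    {"linear": [0,0.5,-0.2],"delta_rot": [0,0,0],"hand": 5.4},
    {"linear": [0,0.5,-0.2],"delta_rot": [0,0,0],"hand": 5.4}
  ],
  "grip_force": 24
}}

```text
time_s: 21.08
position: [0.485, 0.1481, 0.0083]
ee_rot: [3.141, -0.002, 3.001]
contact_force: [-2.7, 1.3, 5.5]
width: 0.0543
```

Request:
{"op": "servo_tool", "data": {
  "plan": [
    {"linear": [0,0.2,-0.05],"delta_rot": [0,0,0],"hand": 4.9},
    {"linear": [0,0.2,-0.05],"delta_rot": [0,0,0],"hand": 4.9}
  ]
}}

```text
time_s: 21.32
position: [0.4851, 0.15, 0.0092]
ee_rot: [3.141, -0.003, 3.0]
contact_force: [-4.2, 0.4, 9.0]
width: 0.0491
```

Request:
{"op": "servo_tool", "data": {
  "plan": [
    {"linear": [0,0.1,-0.05],"delta_rot": [0,0,0],"hand": 4.0},
    {"linear": [0,0.2,-0.1],"delta_rot": [0,0,0],"hand": 3.8},
    {"linear": [0,0.2,-0.1],"delta_rot": [0,0,0],"hand": 3.8},
    {"linear": [0,0.2,-0.1],"delta_rot": [0,0,0],"hand": 3.8}
  ]
}}

```text
time_s: 21.82
position: [0.4854, 0.1524, 0.0101]
ee_rot: [3.14, -0.003, 3.0]
contact_force: [-3.9, 2.4, 7.6]
width: 0.0446
```

```bash
python3 -c "
from clampf import *
s=arm.get_state(); print(s['position'],cl(s['position']),s['contact_force'],s['width'])
d=shot('wrist','w21.png');d=shot('scene','sc21.png'); a=d['image'];cv2.imwrite('pics/sc21c.png',cv2.resize(a[140:260,280:440],(800,600),interpolation=cv2.INTER_CUBIC))"
```

```text
[0.48535505 0.15240353 0.01008475] [-11.6 -76.8] [-3.89969014  2.42738047  7.56001021] 0.04460001565936045
```

View pics/sc21c.png

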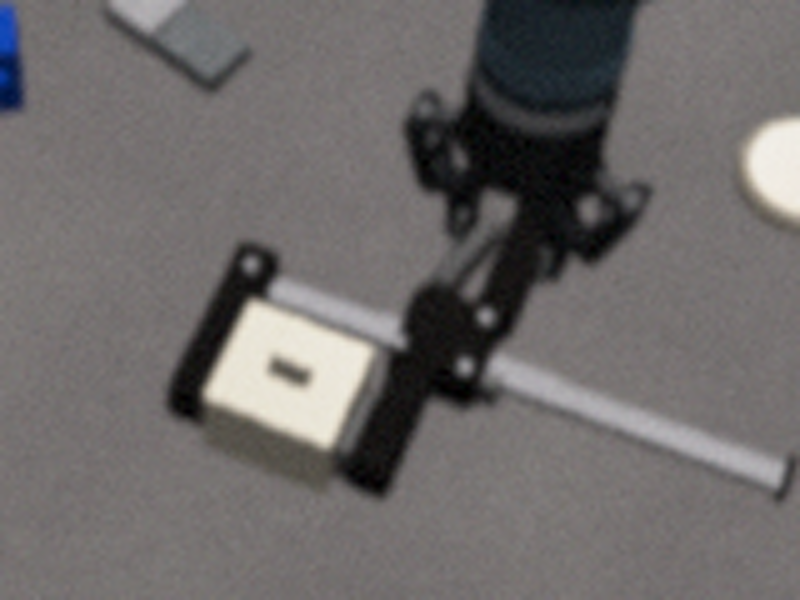

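View pics/w21.png

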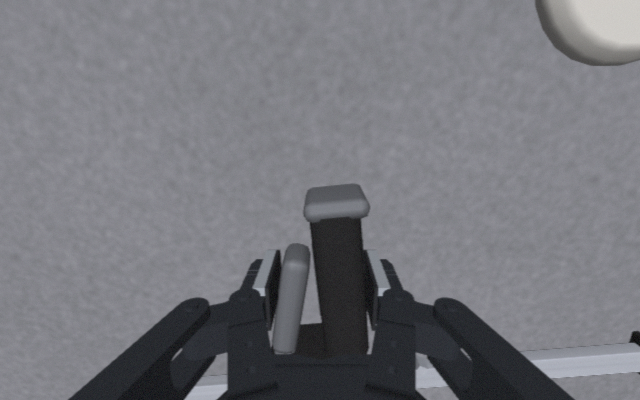

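Request:
{"op": "servo_tool", "data": {
  "plan": [
    {"linear": [0,-0.3,0.1],"delta_rot": [0,0,0],"hand": 5.2},
    {"linear": [0,-0.7,0.2],"delta_rot": [0,0,0],"hand": 6.2},
    {"linear": [0,-0.9,0.3],"delta_rot": [0,0,-0.04],"hand": 7.6},
    {"linear": [0,-0.9,0.3],"delta_rot": [0,0,-0.08],"hand": 7.6}
  ]
}}

```text
time_s: 22.42
position: [0.4849, 0.1421, 0.0064]
ee_rot: [-3.141, -0.002, 3.081]
contact_force: [0.3, -0.5, -1.1]
width: 0.0756
```

```bash
python3 -c "
from clampf import *
d=shot('wrist','w22.png');d=shot('scene','sc22.png'); a=d['image'];cv2.imwrite('pics/sc22c.png',cv2.resize(a[140:260,280:440],(800,600),interpolation=cv2.INTER_CUBIC))
s=arm.get_state(); print(s['position'],cl(s['position']),s['contact_force'],s['width'])"
```

```text
[0.48490476 0.14227334 0.00645465] [ -1.5 -75.8] [0.18335112 0.25643162 0.62026114] 0.07610549909869431
```

View pics/w22.png

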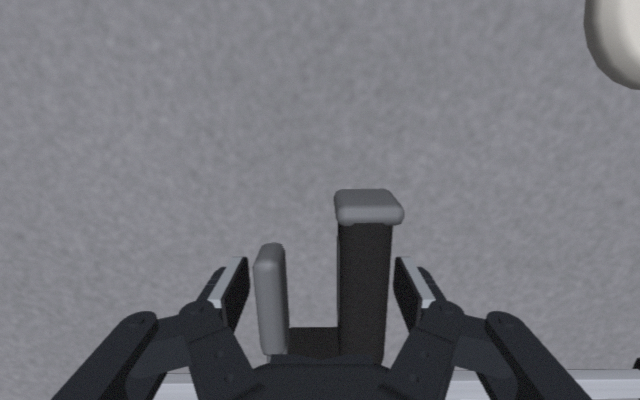

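View pics/sc22c.png

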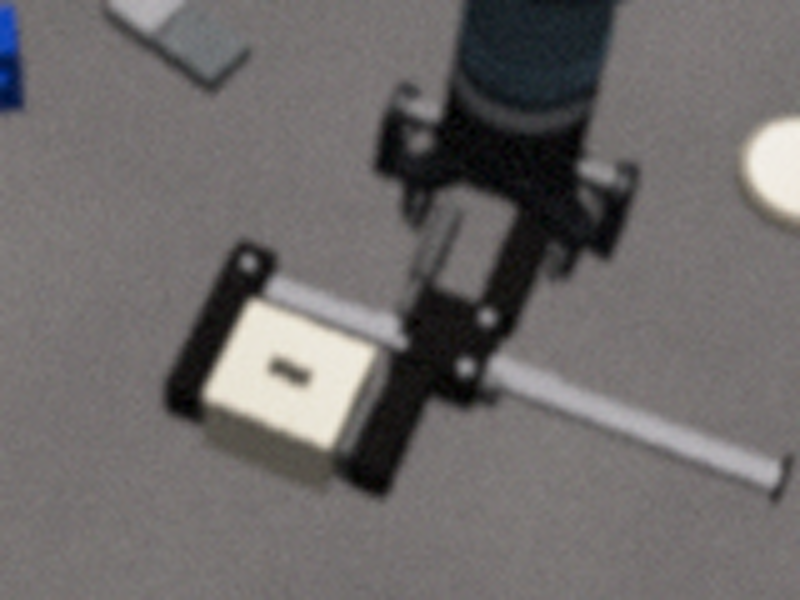

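Request:
{"op": "servo_tool", "data": {
  "plan": [
    {"linear": [0,0.1,0],"delta_rot": [0,0,0],"hand": 6.4},
    {"linear": [0,0.3,-0.1],"delta_rot": [0,0,0],"hand": 5.8},
    {"linear": [0,0.6,-0.25],"delta_rot": [0,0,0],"hand": 5.2},
    {"linear": [0,0.75,-0.3],"delta_rot": [0,0,0],"hand": 4.9},
    {"linear": [0,0.75,-0.3],"delta_rot": [0,0,0],"hand": 4.9}
  ],
  "grip_force": 24
}}

```text
time_s: 23.15
position: [0.4848, 0.1496, 0.0095]
ee_rot: [-3.14, -0.002, 3.08]
contact_force: [-1.3, -4.2, 2.6]
width: 0.0492
```

Request:
{"op": "servo_tool", "data": {
  "plan": [
    {"linear": [0,0.1,-0.05],"delta_rot": [0,0,0],"hand": 3.8},
    {"linear": [0,0.2,-0.1],"delta_rot": [0,0,0],"hand": 3.8},
    {"linear": [0,0.2,-0.1],"delta_rot": [0,0,0],"hand": 3.8},
    {"linear": [0,0.2,-0.1],"delta_rot": [0,0,0],"hand": 3.8}
  ]
}}

```text
time_s: 23.65
position: [0.4849, 0.1521, 0.0104]
ee_rot: [3.141, -0.003, 3.08]
contact_force: [-1.5, -3.4, 0.3]
width: 0.044
```

```bash
python3 -c "
from clampf import *
s=arm.get_state(); print(s['position'],cl(s['position']),s['contact_force'],s['width'])
d=shot('wrist','w23.png');d=shot('scene','sc23.png'); a=d['image'];cv2.imwrite('pics/sc23c.png',cv2.resize(a[140:260,280:440],(800,600),interpolation=cv2.INTER_CUBIC))"
```

```text
[0.48490092 0.15205041 0.01038723] [-11.2 -77.2] [-1.45607219 -3.3531777   0.34877492] 0.044029937406365106
```

View pics/w23.png

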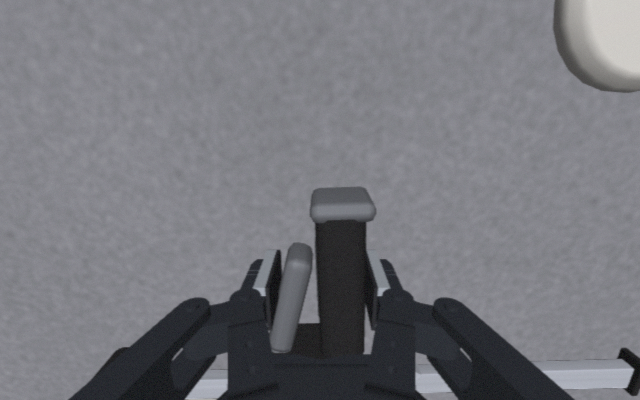

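View pics/sc23c.png

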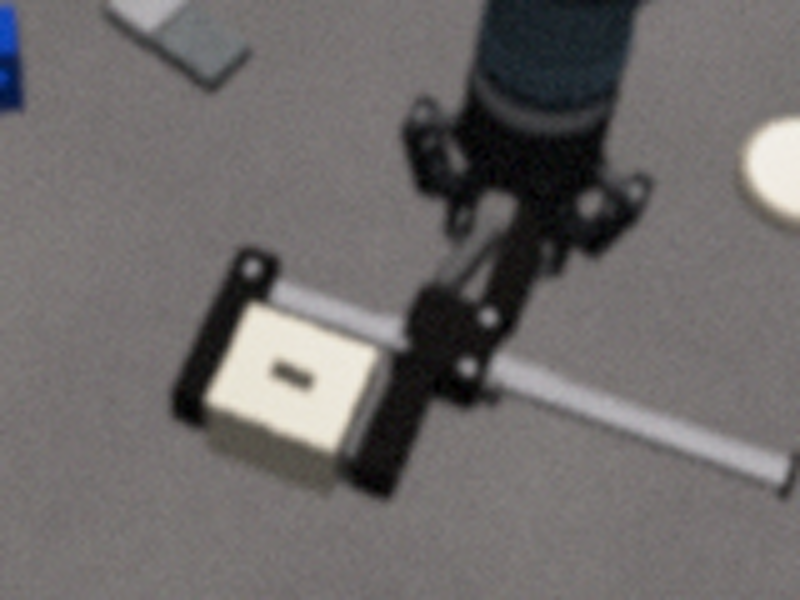

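```bash
python3 - <<'E'
from clampf import *
d=arm.get_image('scene')
def pin(im,u,v):
    x,y=280+u/5-.4,140+v/5-.4
    g=cv2.cvtColor(im,cv2.COLOR_BGR2GRAY).astype(float)
    r=2
    xi,yi=int(round(x)),int(round(y)); 
    P=g[yi-2:yi+3,xi-2:xi+3]; wt=np.clip(P-70,0,None)
    Y,X=np.mgrid[yi-2:yi+3,xi-2:xi+3]
    return (X*wt).sum()/wt.sum(),(Y*wt).sum()/wt.sum()
L={'scene0':[(344/3.5*5+220*5-1400,326/3.5*5+90*5-700),(545/3.5*5+220*5-1400,394/3.5*5+450-700)],
'sc13':[(200,217),(480,313)],'sc14':[(212,228),(482,313)],'sc15':[(234,241),(484,316)],'sc16':[(242,247),(485,316)],'sc17':[(248,257),(485,316)],'sc19':[(252,260),(486,315)],'sc20':[(249,259),(487,316)],'sc21':[(252,263),(487,315)],'sc22':[(249,262),(487,317)],'sc23':[(252,269),(488,318)]}
for n,(a,b) in L.items():
    im=cv2.imread(f'pics/{n}.png'); A=onz(d,*pin(im,*a),.037);B=onz(d,*pin(im,*b),.037)
    print(n,(np.linalg.norm(A-B)*1000).round(1),(A*1000).round(0)[:2],(B*1000).round(0)[:2])
E
```

```text
scene0 172.0 [537. -19.] [540. 153.]
sc13 166.5 [538. -13.] [541. 154.]
sc14 159.3 [541.  -5.] [541. 154.]
sc15 145.6 [545.  10.] [541. 156.]
sc16 139.1 [547.  16.] [541. 155.]
sc17 134.9 [551.  21.] [541. 156.]
sc19 132.8 [554.  24.] [541. 157.]
sc20 135.5 [553.  22.] [541. 157.]
sc21 132.9 [556.  25.] [541. 157.]
sc22 135.4 [555.  23.] [541. 158.]
sc23 133.2 [558.  26.] [541. 158.]
```

Pin distances show the bar now stalls at the same place on each of three 24 N squeezes and eases back about 2 mm on release, so the jaws are gripping. I'll firm it up with a 28 N squeeze.

Request:
{"op": "servo_tool", "data": {
  "plan": [
    {"linear": [0,0,0],"delta_rot": [0,0,0],"hand": 3.8},
    {"linear": [0,0,0],"delta_rot": [0,0,0],"hand": 3.8}
  ],
  "grip_force": 28
}}

```text
time_s: 24.05
position: [0.4849, 0.1522, 0.0105]
ee_rot: [3.141, -0.002, 3.08]
contact_force: [-1.9, -2.8, -1.1]
width: 0.0433
```

```bash
cat > pins.py <<'E'
from clampf import *
def pinpos(im,u,v):
    x,y=280+u/5-.4,140+v/5-.4
    g=cv2.cvtColor(im,cv2.COLOR_BGR2GRAY).astype(float)
    xi,yi=int(round(x)),int(round(y))
    wt=np.clip(g[yi-2:yi+3,xi-2:xi+3]-70,0,None); Y,X=np.mgrid[yi-2:yi+3,xi-2:xi+3]
    return (X*wt).sum()/wt.sum(),(Y*wt).sum()/wt.sum()
def run(n,a,b):
    d=shot('scene',n+'.png'); im=d['image']
    A=onz(d,*pinpos(im,*a),.037);B=onz(d,*pinpos(im,*b),.037)
    print(n,(np.linalg.norm(A-B)*1000).round(1),(A*1000).round(0)[:2],(B*1000).round(0)[:2])
    cv2.imwrite(f'pics/{n}c.png',cv2.resize(im[140:260,280:440],(800,600),interpolation=cv2.INTER_CUBIC))
    s=arm.get_state(); print(s['position'],s['contact_force'],s['width'])
E
python3 -c "
from pins import *
run('sc24',(252,269),(488,318))"
```

```text
sc24 133.0 [558.  26.] [541. 158.]
[0.4849441  0.15217875 0.0104887 ] [-2.10543113 -3.21105261 -1.19341033] 0.0437823339853068
```

Request:
{"op": "servo_tool", "data": {
  "plan": [
    {"linear": [0,-0.3,0.1],"delta_rot": [0,0,0],"hand": 5.2},
    {"linear": [0,-0.7,0.2],"delta_rot": [0,0,0],"hand": 6.2},
    {"linear": [0,-0.9,0.3],"delta_rot": [0,0,0],"hand": 8.0},
    {"linear": [0,-0.9,0.3],"delta_rot": [0,0,0],"hand": 8.0}
  ]
}}

```text
time_s: 24.6
position: [0.4855, 0.1436, 0.0082]
ee_rot: [3.14, -0.0, 3.08]
contact_force: [-0.0, 0.8, 0.1]
width: 0.0797
```

```bash
python3 -c "
from pins import *
run('sc25',(250,266),(488,318))
go(.56,.10,.15,3.08)"
```

```text
sc25 135.2 [557.  25.] [542. 159.]
[0.48538762 0.14366353 0.00813137] [0.74709582 1.01006386 0.52001731] 0.07979373403589166
lin cm [ -7.71  -3.88 -14.2 ] rot [ 0.0016 -0.0006  0.0004]
```

Request:
{"op": "servo_tool", "data": {
  "plan": [
    {"linear": [0,0,-6],"delta_rot": [0,0,0],"hand": 8.0},
    {"linear": [0,0,-12],"delta_rot": [0,0,0],"hand": 8.0},
    {"linear": [-5,-2.5,-15.5],"delta_rot": [0,0,0],"hand": 8.0},
    {"linear": [-10,-5,-15.5],"delta_rot": [0,0,0],"hand": 8.0},
    {"linear": [-15,-7.5,-15.5],"delta_rot": [0,0,0],"hand": 8.0}
  ]
}}

```text
time_s: 25.28
position: [0.6326, 0.0587, 0.1641]
ee_rot: [3.14, 0.002, 3.081]
contact_force: [-0.1, 0.0, 0.6]
width: 0.0799
```

Request:
{"op": "servo_tool", "data": {
  "plan": [
    {"linear": [-2,-1,0],"delta_rot": [0,0,0],"hand": 8.0},
    {"linear": [-2,-1,0],"delta_rot": [0,0,0],"hand": 8.0}
  ]
}}

```text
time_s: 25.52
position: [0.6508, 0.0471, 0.1619]
ee_rot: [3.141, -0.001, 3.079]
contact_force: [-0.4, 0.0, -0.1]
width: 0.0802
```

```bash
python3 -c "
from clampf import *
import pickle
d=shot('wrist','w26.png');s=arm.get_state(); pickle.dump((d,s),open('w26.pkl','wb'));print(s['position'])"
```

```text
[0.64955479 0.04792387 0.16198095]
```

View pics/w26.png

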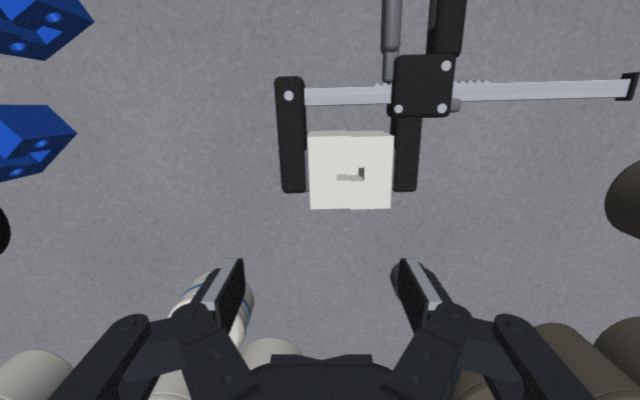

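```bash
python3 -c "
import cv2
a=cv2.imread('pics/w26.png'); cv2.imwrite('pics/w26c.png',cv2.resize(a[40:220,260:470],(700,600),interpolation=cv2.INTER_CUBIC))"
```

```text
(no output)
```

View pics/w26c.png

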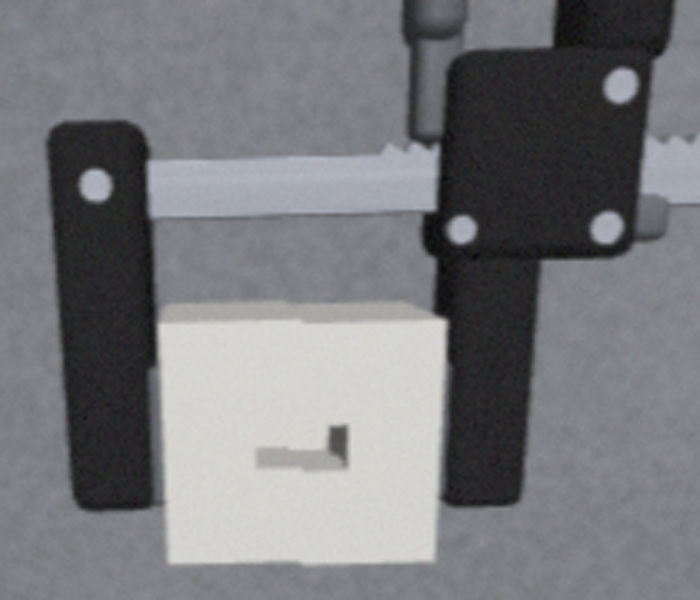

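```bash
python3 - <<'E'
from clampf import *
import pickle
d,s=pickle.load(open('w26.pkl','rb'))
f=lambda u,v,z: onz(d,260+u/3.3333,40+v/3.3333,z)
def line(a,b,z): return f(*a,z)[:2],f(*b,z)[:2]
ml=line((160,322),(168,562),.058); mr=line((447,320),(436,562),.058)
jb=line((52,200),(72,480),.036)
hb=line((539,280),(521,490),.036)
bt=line((155,162),(430,155),.022)
for n,l in [('mould left',ml),('mould right',mr),('jaw back',jb),('head jaw back',hb),('bar edge',bt)]:
    v=l[1]-l[0]; print(n,np.degrees(np.arctan2(v[1],v[0])).round(2),l)
v=ml[1]-ml[0]; v/=np.linalg.norm(v); nrm=np.array([-v[1],v[0]])
for n,l in [('mr',mr),('jb',jb),('hb',hb)]:
    print(n,[((p-ml[0])@nrm*1000).round(1) for p in l])
p=[f(95,185,.037),f(462,229,.037),f(606,227,.037),f(620,85,.037)]
print('pins',[np.round(q,4) for q in p],np.linalg.norm(p[0]-p[3]))
E
```

```text
mould left -2.44 (array([0.59225178, 0.03975373]), array([0.6561783 , 0.03703071]))
mould right -1.61 (array([0.59624149, 0.11165647]), array([0.66072515, 0.10984503]))
jaw back -2.09 (array([0.56129775, 0.01272849]), array([0.63724229, 0.00995296]))
head jaw back -2.29 (array([0.58968021, 0.14150998]), array([0.64829537, 0.13916988]))
bar edge 87.79 (array([0.55295451, 0.03987784]), array([0.55584353, 0.11486946]))
mr [np.float64(72.0), np.float64(72.9)]
jb [np.float64(-28.3), np.float64(-27.9)]
hb [np.float64(101.6), np.float64(101.7)]
pins [array([0.5584, 0.0245, 0.037 ]), array([0.5752, 0.1202, 0.037 ]), array([0.5771, 0.1582, 0.037 ]), array([0.543 , 0.1593, 0.037 ])] 0.13570586880570965
```

```bash
python3 - <<'E'
from meas import *
pf=[f(376,533,.037),f(314,95,.037),f(413,95,.037),f(411,204,.037)]
print('w1 pins',[cl(p) for p in pf], np.linalg.norm(pf[0]-pf[1]))
d2,s=pickle.load(open('w26.pkl','rb'))
g=lambda u,v,z: onz(d2,260+u/3.3333,40+v/3.3333,z)
q=[g(95,185,.037),g(620,85,.037),g(606,227,.037),g(462,229,.037)]
th=np.radians(-92.2); X=np.array([np.cos(th),np.sin(th)])
o=q[0][:2]@X
print('w26 along x rel far pin: pins',[((p[:2]@X-o)*1000).round(1) for p in q],'mould left',[((g(*p,.058)[:2]@X-o)*1000).round(1) for p in [(160,322),(164,440),(168,562)]],'right',[((g(*p,.058)[:2]@X-o)*1000).round(1) for p in [(447,320),(436,562)]])
E
```

```text
(np.float64(307.0), 12, 15)
(np.float64(307.0), 36, 15)
(np.float64(303.0), 60, 16)
(np.float64(309.5), 84, 15)
(np.float64(307.5), 108, 14)
(np.int64(314), 200, 15)
(np.int64(314), 220, 12)
w1 pins [array([152.4,  -0.3]), array([-18.8, -20.5]), array([-19.1,  13.3]), array([18.8, 12.9])] 0.1723562436807374
w26 along x rel far pin: pins [np.float64(0.0), np.float64(-134.1), np.float64(-134.3), np.float64(-96.3)] mould left [np.float64(-16.6), np.float64(-16.5), np.float64(-16.3)] right [np.float64(-88.6), np.float64(-89.2)]
```

```bash
python3 -c "
import cv2
a=cv2.imread('pics/w26.png'); cv2.imwrite('pics/w26d.png',cv2.resize(a[125:215,300:400],(667,600),interpolation=cv2.INTER_CUBIC))"
```

```text
(no output)
```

View pics/w26d.png

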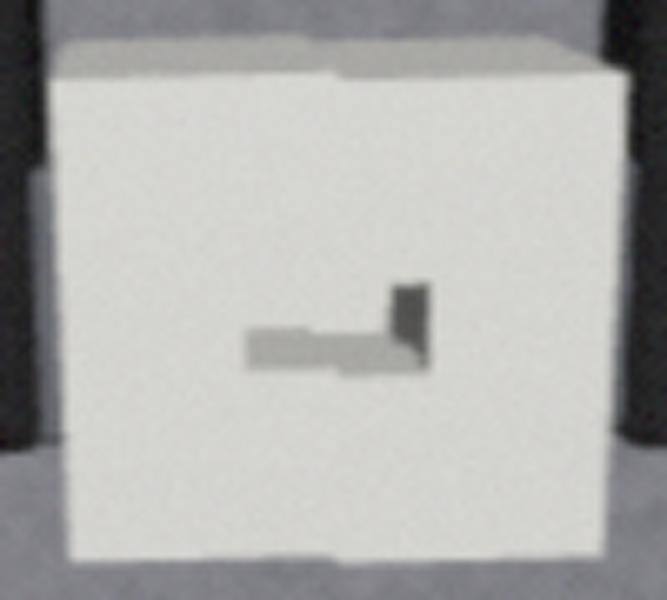

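Clamp geometry from the pins puts the far pad's compression at about 3.7–4.5 mm, or 22–27 N, inside the 15–70 N band. The halves are closed but stepped by about 0.8 mm sideways (natch play). I'll nip both ends across the seam to bring them flush.

```bash
python3 - <<'E'
from clampf import *
import pickle
d,s=pickle.load(open('w26.pkl','rb'))
A=[onz(d,300+u/6.667,125+v/6.667,.058) for u,v in [(50,75),(628,75),(605,556),(68,560)]]
print(np.mean(A,0))
print('x mids',[(A[0]+A[1])/2,(A[3]+A[2])/2])
m=np.mean(A,0); go(m[0],m[1],.13,1.532)
E
```

```text
[0.62636448 0.0744271  0.058     ]
x mids [array([0.59419451, 0.07554815, 0.058     ]), array([0.65853445, 0.07330605, 0.058     ])]
lin cm [2.47 2.5  3.21] rot [-9.0000e-04 -2.8000e-03  1.5478e+00]
```

Request:
{"op": "servo_tool", "data": {
  "plan": [
    {"linear": [0.5,0.5,0],"delta_rot": [0,0,0.18],"hand": 7.6},
    {"linear": [1,1,0],"delta_rot": [0,0,0.36],"hand": 7.6},
    {"linear": [1.5,1.5,0],"delta_rot": [0,0,0.54],"hand": 7.6},
    {"linear": [2,2,0],"delta_rot": [0,0,0.72],"hand": 7.6},
    {"linear": [2.47,2.5,0],"delta_rot": [0,0,0.9],"hand": 7.6}
  ]
}}

```text
time_s: 26.2
position: [0.6247, 0.0758, 0.1627]
ee_rot: [-3.14, -0.002, 2.176]
contact_force: [-0.0, -0.8, -0.4]
width: 0.0759
```

Request:
{"op": "servo_tool", "data": {
  "plan": [
    {"linear": [0,0,0],"delta_rot": [0,0,0.18],"hand": 7.6},
    {"linear": [0,0,0],"delta_rot": [0,0,0.36],"hand": 7.6},
    {"linear": [0,0,1],"delta_rot": [0,0,0.54],"hand": 7.6},
    {"linear": [0,0,2],"delta_rot": [0,0,0.648],"hand": 7.6},
    {"linear": [0,0,2],"delta_rot": [0,0,0.648],"hand": 7.6}
  ]
}}

```text
time_s: 26.82
position: [0.6244, 0.0755, 0.1419]
ee_rot: [-3.137, -0.001, 1.535]
contact_force: [-0.5, 0.6, 1.0]
width: 0.0763
```

```bash
python3 -c "
from clampf import *
import pickle
d=shot('wrist','w27.png');s=arm.get_state(); pickle.dump((d,s),open('w27.pkl','wb'));print(s['position'],s['ee_rot'])
go(.6264,.0744,.13,1.532)"
```

```text
[0.62499546 0.07530788 0.14243597] [-3.13856407e+00 -8.96559473e-04  1.53533046e+00]
lin cm [-0.09  0.15  1.24] rot [-0.003  -0.0009  0.0033]
```

View pics/w27.png

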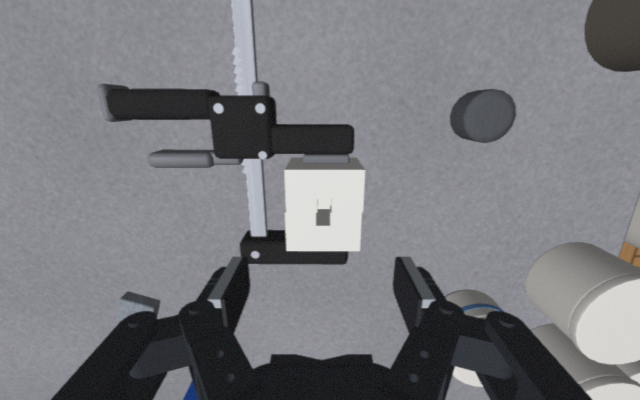

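Request:
{"op": "servo_tool", "data": {
  "plan": [
    {"linear": [-0.09,0.15,4],"delta_rot": [-0.002,0,0.003],"hand": 7.6},
    {"linear": [-0.09,0.15,7],"delta_rot": [-0.002,0,0.003],"hand": 7.6},
    {"linear": [-0.09,0.15,9.5],"delta_rot": [-0.002,0,0.003],"hand": 7.6},
    {"linear": [-0.09,0.15,11.5],"delta_rot": [-0.002,0,0.003],"hand": 7.6},
    {"linear": [-0.09,0.15,12.2],"delta_rot": [-0.002,0,0.003],"hand": 7.6}
  ]
}}

```text
time_s: 27.5
position: [0.6264, 0.0739, 0.0196]
ee_rot: [-3.14, -0.001, 1.531]
contact_force: [-0.7, 0.6, 0.2]
width: 0.0759
```

```bash
python3 -c "
from clampf import *
import pickle
d=shot('wrist','w28.png');s=arm.get_state(); pickle.dump((d,s),open('w28.pkl','wb'));print(s['position'],s['ee_rot'],s['contact_force'])"
```

```text
[0.62651444 0.07388459 0.01944301] [-3.13996902e+00 -6.68634696e-04  1.53067097e+00] [-0.03333665 -0.28426883 -0.9861389 ]
```

View pics/w28.png

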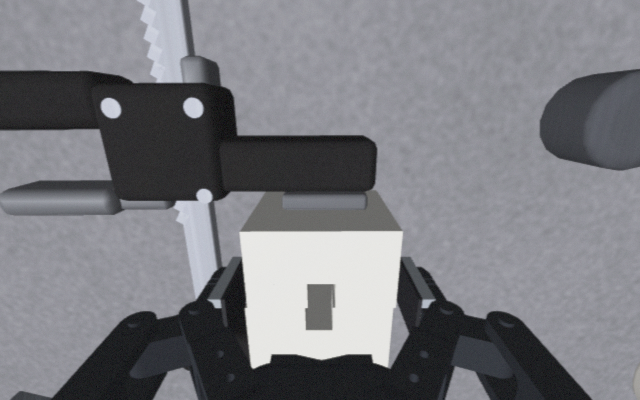

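Request:
{"op": "servo_tool", "data": {
  "plan": [
    {"linear": [0,0,0],"delta_rot": [0,0,0],"hand": 6.6},
    {"linear": [0,0,0],"delta_rot": [0,0,0],"hand": 5.8},
    {"linear": [0,0,0],"delta_rot": [0,0,0],"hand": 5.8},
    {"linear": [0,0,0],"delta_rot": [0,0,0],"hand": 5.8}
  ],
  "grip_force": 40
}}

```text
time_s: 28.05
position: [0.6266, 0.0739, 0.0217]
ee_rot: [-3.141, -0.001, 1.53]
contact_force: [-5.3, -0.1, 5.2]
width: 0.0634
```

```bash
python3 -c "
from clampf import *
import pickle
d=shot('wrist','w29.png');s=arm.get_state(); print(s['position'],s['width'],s['contact_force'])
cv2.imwrite('pics/w29c.png',cv2.resize(d['image'][170:370,220:420],(600,600),interpolation=cv2.INTER_CUBIC))"
```

```text
[0.62664079 0.07390064 0.02174805] 0.06379305619921233 [-5.39554425  0.72419494  5.12627498]
```

View pics/w29c.png

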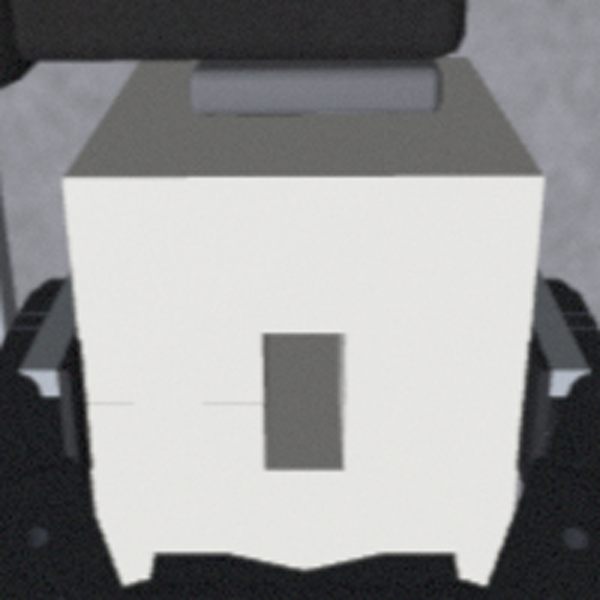

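Request:
{"op": "servo_tool", "data": {
  "plan": [
    {"linear": [0,0.05,-0.1],"delta_rot": [0,0,0],"hand": 6.6},
    {"linear": [0,0.05,-0.1],"delta_rot": [0,0,0],"hand": 7.6},
    {"linear": [0,0.05,-0.1],"delta_rot": [0,0,0],"hand": 7.6},
    {"linear": [0,0,-5],"delta_rot": [0,0,0],"hand": 7.6},
    {"linear": [0,0,-10],"delta_rot": [0,0,0],"hand": 7.6}
  ]
}}

```text
time_s: 28.72
position: [0.6272, 0.0734, 0.121]
ee_rot: [-3.141, -0.001, 1.529]
contact_force: [1.3, -0.2, 1.1]
width: 0.0758
```

Request:
{"op": "servo_tool", "data": {
  "plan": [
    {"linear": [-2,0,-4],"delta_rot": [0,0,0],"hand": 7.6},
    {"linear": [-6,0,-6],"delta_rot": [0,0,0],"hand": 7.6},
    {"linear": [-6,0,-6],"delta_rot": [0,0,0],"hand": 7.6}
  ]
}}

```text
time_s: 29.1
position: [0.6271, 0.011, 0.1832]
ee_rot: [3.136, 0.0, 1.526]
contact_force: [0.2, 0.4, -0.0]
width: 0.076
```

```bash
python3 -c "
from pins import *
import pickle
d=shot('wrist','w30.png');s=arm.get_state(); pickle.dump((d,s),open('w30.pkl','wb'))
run('sc30',(250,266),(488,318)); shot('side','s30.png')
cv2.imwrite('pics/w30c.png',cv2.resize(d['image'][60:290,170:420],(652,600),interpolation=cv2.INTER_CUBIC))"
```

```text
sc30 135.4 [558.  25.] [542. 159.]
[0.62530415 0.01334665 0.18039401] [-0.78703059  0.11015304 -0.79169085] 0.07585698876685311
```

View pics/w30c.png

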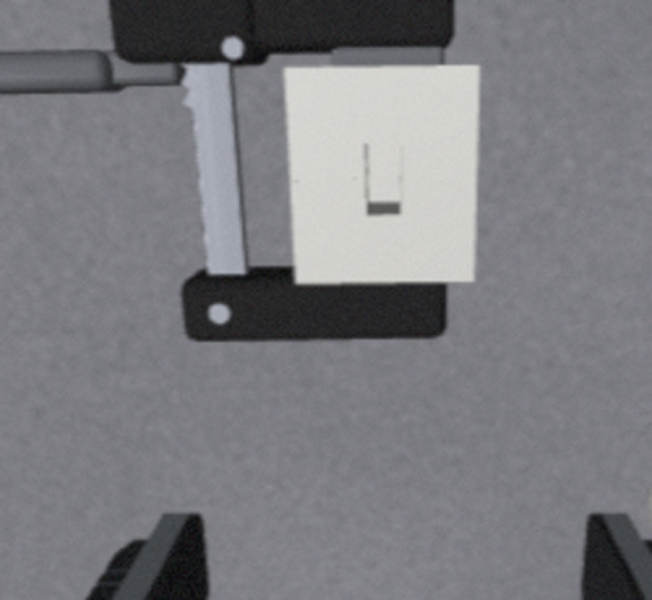

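View pics/s30.png

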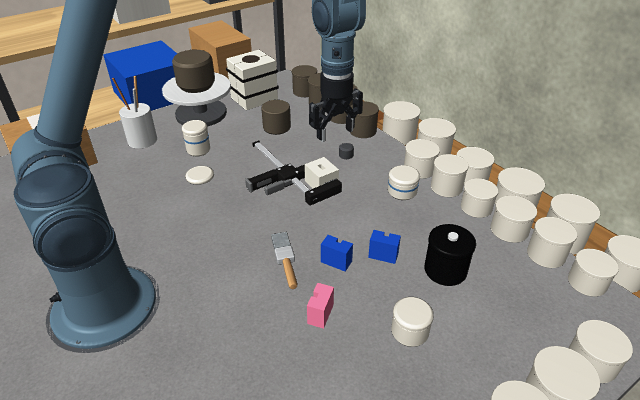

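View pics/sc30.png

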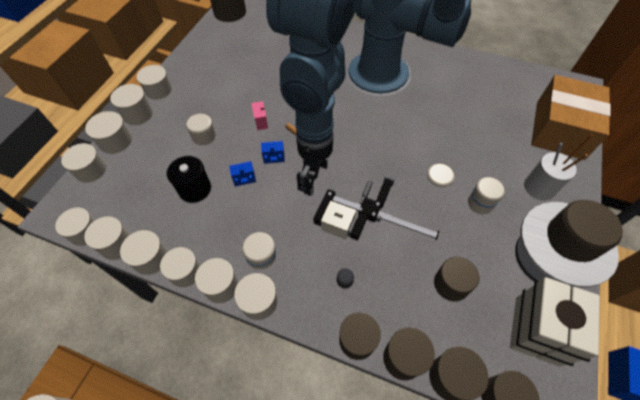

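```bash
python3 - <<'E'
from clampf import *
import pickle
d,s=pickle.load(open('w30.pkl','rb'))
k=652/250
g=lambda u,v,z: onz(d,170+u/k,60+v/k,z)[:2]
p=g(219,313.5,.037); t=g(233,47,.037)
a,b=g(296,283,.058),g(474,281,.058); c,e=g(284,67,.058),g(480,65,.058)
v=(b-a)/np.linalg.norm(b-a); n=np.array([-v[1],v[0]])
for q in (a,b,c,e,t): print(((q-p)@n*1000).round(1),((q-p)@v*1000).round(1))
# check trigger pin at x=18, far pin 155-bar
E
```

```text
16.2 33.6
16.2 97.8
88.5 33.4
88.5 98.0
96.5 13.1
```

```bash
python3 -c "
from h import *
print(arm.finish_job())"
```

```text
the job is handed in; nothing more can be done
None
```

The mould is closed, held in the clamp and standing upright, and the job is handed in. I stood the white loose half between the jaws, slid it onto the natches, and pushed the closed mould to the head pad. I then squeezed the trigger about nine times at 24 N, finishing one of those squeezes at 28 N, until the bar drew in no farther.

**Last checks:**
- **Fit:** the halves show flush from above with no gap at the joint, and the mould measures about 72 mm through.
- **Hold:** the far pad is compressed about 4 to 4.5 mm, which means roughly 24–29 N on the mould. That is worked out from the clamp's pins in the pictures, not measured as a force. An earlier reading of the bar's travel gave a little less, about 22 N.
- **Clearance:** the trigger is let go and the gripper is clear. No ware or tool looks moved in the last pictures.

**What did not go quite as planned:**
- The clamp slid a few millimetres and turned about 6° on the table with the mould in it.
- The turning put a sideways step of about 0.8 mm between the halves. I removed it by nipping the ends across the seam at 40 N.
- Near the end the bar eased back about 2 mm after each squeeze, and the trigger still came close to its stop. I therefore judged the grip from the bar no longer moving and from the pad's compression, not from the trigger going stiff.

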